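# Lay out the coffee set on its tray for the stall

### The arm

A 6-joint arm with a two-finger parallel gripper is mounted at the origin on the work surface. World frame = base frame: x ahead of the robot, y to its left, z up, the work surface at z = 0. Lengths are in m, angles in rad, forces in N, time in s.
With the tool pointing down it reaches from about 0.375 to 0.9 m from the base axis. Payload 3.1 kg.
Tool frame: the origin (TCP) lies on the centre line of the jaws, within the pads' length; the fingertips stand 25 mm ahead of it and the grasp point (between the pads) lies 6 mm ahead of it (robot.nose_length is the y of the fingertips in the tool frame, in m); y points along the fingers, z is the direction in which the jaws open and shut, and the axes are right-handed (so a half turn about y gives the same grasp; the last joint's range is limited). The gripper opens to 87 mm and grips with 3 to 60 N. Pads are 19 mm wide; open, the fingers measure 117 mm over their backs; the gripper's body (75 mm by 190 mm) begins 51 mm behind the grasp point.
Start: joints at [-1.431, 0.527, 1.433, -0, 1.181, -0.178], TCP at [0.196, -0.593, 0.248] pointing down, gripper open.
Joint ranges: [-3.08, 3.08], [-0.75, 2.2], [0.22, 2.44], [-1.43, 4.57], [0, 2.65], [-2.85, 2.85]. Speed limits (rad/s): [2.79, 2.79, 3.14, 3.14, 3.14, 3.14].

### API

Orientations are given as a unit quaternion [x, y, z, w].
In Python, from rig import robot, eyes, ticket gives the robot as it stands.
- The arm moves only by the tool play_rows, never from a script. Its argument "series" is a list of rows, each a list of 7 numbers: the opening, from 0 (shut) to 1 (fully open), then the shift along the tool's x, y, z scaled (see below), then the turn, a rotation vector about the tool's x, y, z scaled (see below). In form: [[claw, dx, dy, dz, ax, ay, az], ...]. A call has 1 to 12 rows; each row shifts and turns the commanded pose from where the row before left it, along the tool's axes as they then stand; what a row does not reach is not made up. The controller multiplies each number of a shift by 100 mm and each number of a turn by 180 degrees. A row lasts 1/12 s, in which the tool goes at most 41.7 mm and 7.16 degrees, less where a joint would pass 70% of its speed; a pose out of reach is approached as far as the arm can. A call with a number of a shift or a turn outside -1 to 1 is refused whole. A call with a gripper value outside its range is refused whole. The fingers move at their own pace and stop on an object; "grip_force" is the grip in N (left out, the last holds). Time passes only in rows, so rows that do not move let the fingers close. It gives the time, the measured TCP pose, the force and the opening at its end, in the units of the state.
- robot.get_obs(): the state, without advancing time (a new reading comes with each control period).
- eyes.camera(name): name is "scene" or "side" or "wrist"; returns the picture (480x640x3 uint8, red, green, blue); there is no depth.
- eyes.camera_params(name): a dict with "K" (3x3 intrinsics, pixels), "rvec" (rotation vector, rad) and "tvec" (3), from world to camera coordinates, as OpenCV has them. Camera axes: x right, y down, z forward; pixel columns grow to the right and rows downward; lengths in m; the calibration is good to about 2 mm. The wrist camera is an equidistant fisheye: a pixel r from the principal point sees the ray r / f radians off the axis. A picture is of the moment at which its call begins: read the wrist's pose just before it. camera_params takes no time and is no camera call; for the wrist camera it gives the pose at the moment of the call.
- ticket.hand_in(): hands the job in, once; it reports no verdict.
The state is a dict: "time": time; "q": joint angles; "joint_velocities": joint speeds; "joint_torque": joint torques, N m; "position": TCP position; "tool_rot": TCP orientation; "ft_force": force on the tool from outside, world axes, zero at the start; "moment": the same for the moment, N m; "grip_width": finger opening in m.
Only numpy, scipy, OpenCV 4.12 (cv2) and the standard library are available. Lean on these libraries where they do the work, as an engineer would, in place of code of your own. Each camera call takes 0.05 s, during which the arm holds its last target.

### The job

Lay out the white coffee set for sale on the wooden tray, with the two saucers left where they are: stand each cup in the middle of the saucer of its own size, the sugar bowl midway between the two saucers, the coffee pot straight behind the sugar bowl (farther from the robot) without touching it and with its spout towards the tray's left-hand end (left as the robot sees it), and the cream jug straight behind the smaller saucer, clear of it. The sugar bowl, pot and jug stand on the tray's own floor, all upright; set the china down without dropping it, and do not disturb the brass candlestick and the amber tumbler.

Things in the scene. Friction and masses are not known exactly. Their poses are not given: they have to be found in the camera images.
- tray_floor (a point): Dark wooden serving tray, fixed, 280 mm front to back (x) by 400 mm (y); rim 8 mm thick, 26 mm above the table; brass handles on the middle of its end rims, 48 mm high. Origin mid-tray on its floor, 8 mm above the table; +x to the tray's back (away from the robot), +y to its left end. The saucers stand on it at x = -45 mm, y = +115 and -115 mm; either may be on the left.
- saucer_large_floor (a point): The larger saucer: loose white china, 132 mm across, 15 mm high, rim flaring up all round, flat floor about 78 mm across. Origin at the centre of its floor, 5 mm above the tray's floor; z up.
- saucer_small_floor (a point): The smaller saucer: loose white china, 104 mm across, 15 mm high, flat floor about 61 mm across. Origin at the centre of its floor, 5 mm above the tray's floor; z up.
- cup_large_center (a point): The larger cup: open white china cup, 56 mm high, 68 mm across at the rim, narrowing to a 42 mm foot in its lowest 20 mm; above that its wall is nearly straight; one small loop handle on its +y side reaches 53 mm from the axis. 0.10 to 0.19 kg. Origin at its centre, half-way up; z up (28 mm above its foot), y towards the handle.
- cup_small_center (a point): The smaller cup: as the larger one but 48 mm high, 52 mm across at the rim, with a 32 mm foot; the loop handle on its +y side reaches 45 mm from the axis. 0.06 to 0.12 kg. Origin at its centre, half-way up; z up (24 mm above its foot), y towards the handle.
- sugar_bowl_center (a point): The covered sugar bowl: round white china without handles, a closed lid with a small knob on top; 73 mm high over the knob, straight body and lid edge 60 mm across from 20 to 49 mm above its foot, 42 mm foot. 0.15 to 0.26 kg. Origin at its centre, half-way up; z up (36 mm above its foot).
- pot_center (a point): The coffee pot: the tallest of the set, white china, straight round body 66 mm across up to 60 mm above its foot, closed lid with a knob, 89 mm high in all. Spout on its +y side (tip 65 mm from the axis, 62 mm up), loop handle on its -y side (reaching 65 mm). 0.24 to 0.42 kg. Origin at its centre, half-way up; z up (44.5 mm above its foot), y towards the spout.
- jug_center (a point): The cream jug: open white china jug, tall and slim, 78 mm high, straight body 45 mm across up to 60 mm above its foot, mouth 47 mm; a pouring lip at the rim on its +y side (reaching 39 mm from the axis), tall loop handle on its -y side (reaching 48 mm). 0.09 to 0.16 kg. Origin at its centre, half-way up; z up (39 mm above its foot), y towards the lip.
- candlestick_center (a point): A short turned brass candlestick, 84 mm high, 68 mm across its foot, standing loose among the set; not part of it. Origin at its centre, half-way up; z up (42 mm above the table).
- tumbler_center (a point): An amber glass tumbler, 80 mm high, 64 mm across at the rim, standing loose at the back left of the set; not part of it. Origin at its centre, half-way up; z up (40 mm above the table).
There are look-alikes about, which are no part of the job. Leave any blue look-alike of the part that bears sugar_bowl_center alone.

How it is judged:
By the outcome, as a careful person would: the job done as asked, in the order asked, and still so for the second after the job is handed in, with the robot touching nothing.
It also fails if it takes over 133 s, if anything falls off the work surface, if the arm or the gripper's body presses on something with over 40 N, if the wrist force passes 120 N, or if a joint passes its speed limit or range.

## Working session

There is one attempt and no reset: what is moved stays moved. The work goes in short steps, Python scripts to look and compute and a tool call to move; the robot and the scene stay as the last step left them, time stands still between calls to the robot, and variables do not carry over. Pictures are saved under pics/ and viewed, and the job is handed in when it is done.

Besides the shell and the picture viewer there is one more tool, called after "Request:" as name(argument=value, ...) on one line, values as JSON. play_rows: Moves the arm, as the interface text tells. Its arguments: {"type":"object","properties":{"series":{"type":"array","items":{"type":"array","items":{"type":"number"}}},"grip_force":{"type":"number"}},"required":["series"]}

```bash
mkdir -p pics; ls; python3 - <<'E'
from rig import robot, eyes, ticket
import cv2,numpy as np
o=robot.get_obs(); print(o)
for n in("scene","side","wrist"):
    p=eyes.camera_params(n); print(n,p)
    cv2.imwrite(f"pics/{n}0.png",eyes.camera(n)[:,:,::-1])
E
```

```text
pics
{'time': 0.0, 'q': array([-1.43051892e+00,  5.28476946e-01,  1.43389613e+00, -1.82245033e-05,
        1.18138420e+00, -1.78492422e-01]), 'joint_velocities': array([ 0.00036405, -0.00082294,  0.00091288,  0.00160177, -0.00135426,
        0.00239653]), 'joint_torque': array([ 8.98497728e-04, -4.40037811e+01, -1.76589292e+01,  6.34015328e-02,
        5.84775140e-02, -1.65675478e-04]), 'position': array([ 0.19580615, -0.59282524,  0.24656691]), 'tool_rot': array([-0.11221928,  0.69890875, -0.69737818,  0.11223661]), 'ft_force': array([-0.19249458,  0.25635787, -0.84272935]), 'moment': array([ 0.03446484,  0.05438727, -0.00282398]), 'grip_width': 0.08660354369849714}
scene {'K': array([[521.4534646 ,   0.        , 316.89187456],
       [  0.        , 521.4534646 , 240.29695527],
       [  0.        ,   0.        ,   1.        ]]), 'rvec': array([ 2.0317405 ,  1.79419912, -0.47999737]), 'tvec': array([-0.03872364, -0.37638123,  1.60358322])}
side {'K': array([[485.48094711,   0.        , 324.40091416],
       [  0.        , 485.48094711, 235.39504303],
       [  0.        ,   0.        ,   1.        ]]), 'rvec': array([ 0.16719654, -2.85416763,  1.23797352]), 'tvec': array([0.48635323, 0.07841467, 1.17851177])}
wrist {'K': array([[371.64829954,   0.        , 320.1040538 ],
       [  0.        , 371.64829954, 243.17123104],
       [  0.        ,   0.        ,   1.        ]]), 'rvec': array([-2.37339475,  1.7167904 ,  0.22093652]), 'tvec': array([-0.6246705 , -0.02902425,  0.38977267])}
```

View pics/scene0.png

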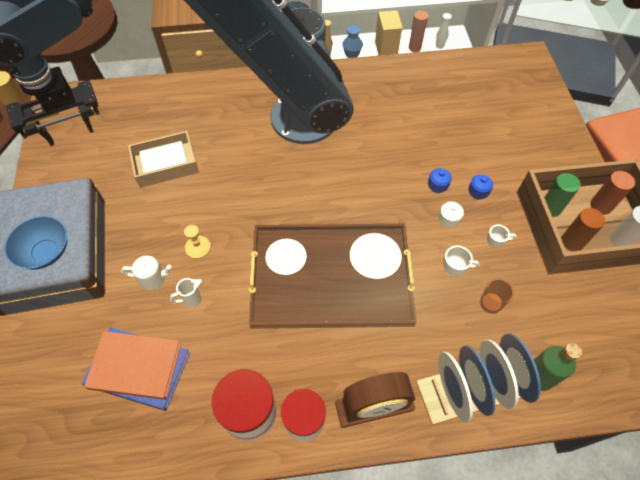

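View pics/side0.png

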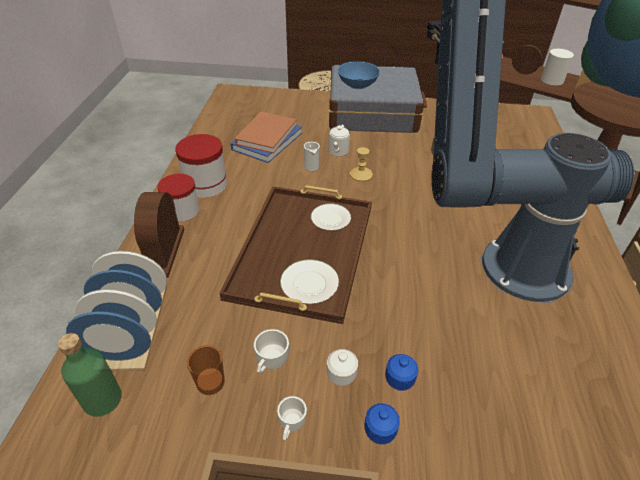

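View pics/wrist0.png

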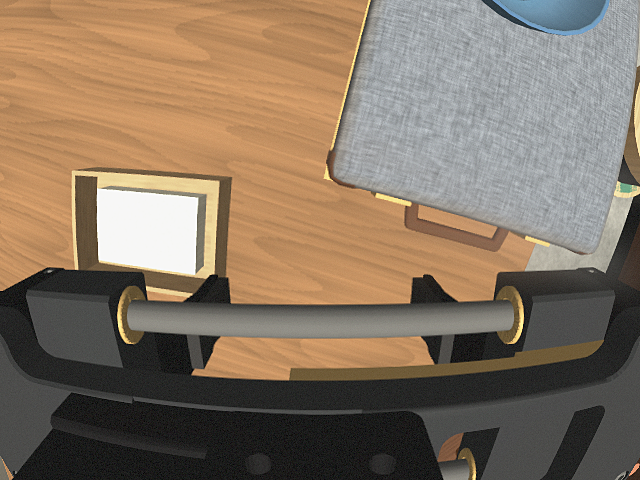

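The scene view shows small saucer at (286,257), large saucer at (376,256), pot (148,272), jug (187,292), white sugar bowl (452,214), large cup (458,261), small cup (499,236), candlestick (198,243) and tumbler (496,296). The blue bowls are at (440,180) and (481,186).

```bash
cat > h.py <<'E'
import cv2,numpy as np
from scipy.spatial.transform import Rotation as R
def ray(p,uv,fish=False):
    Rm=cv2.Rodrigues(np.array(p["rvec"]))[0]; t=np.array(p["tvec"]); K=p["K"]
    uv=np.atleast_2d(uv).astype(float)
    a=(uv-[K[0,2],K[1,2]])/K[0,0]
    if fish:
        r=np.linalg.norm(a,axis=1,keepdims=True)+1e-12
        d=np.hstack([a/r*np.sin(r),np.cos(r)])
    else: d=np.hstack([a,np.ones((len(a),1))])
    return -Rm.T@t, d@Rm
def onplane(p,uv,z,fish=False):
    c,d=ray(p,uv,fish); s=(z-c[2])/d[:,2]; return c+d*s[:,None]
def proj(p,X,fish=False):
    X=np.atleast_2d(X); Rm=cv2.Rodrigues(np.array(p["rvec"]))[0]; Y=X@Rm.T+np.array(p["tvec"]).ravel(); K=p["K"]
    if fish:
        r=np.linalg.norm(Y[:,:2],axis=1,keepdims=True); th=np.arctan2(r,Y[:,2:]); a=Y[:,:2]/(r+1e-12)*th
    else: a=Y[:,:2]/Y[:,2:]
    return a*K[0,0]+[K[0,2],K[1,2]]
E
python3 - <<'E'
from h import *
import json
from rig import eyes
ims={n:cv2.imread(f"pics/{n}0.png") for n in("scene","side")}
P={n:eyes.camera_params(n) for n in ims}
s=ims["scene"]
for n,b in dict(R=(425,165,525,315),L=(115,220,225,315),T=(240,215,420,335)).items():
    k=min(800/(b[2]-b[0]),600/(b[3]-b[1])); cv2.imwrite(f"pics/c{n}.png",cv2.resize(s[b[1]:b[3],b[0]:b[2]],None,fx=k,fy=k,interpolation=cv2.INTER_CUBIC)); print(n,k)
for n,im in ims.items():
    hsv=cv2.cvtColor(im,cv2.COLOR_BGR2HSV)
    m=((hsv[...,1]<70)&(hsv[...,2]>110)).astype(np.uint8)
    k,l,st,c=cv2.connectedComponentsWithStats(m)
    for i in range(1,k):
        if 100<st[i,4]<6000:
            print(n,st[i],c[i].round(1), onplane(P[n],c[i],0.03)[0].round(3))
E
```

```text
R 4.0
L 6.315789473684211
T 4.444444444444445
scene [  0   0  42  25 268] [11.3 11.2] [-0.589 -0.957  0.03 ]
scene [  91    0   75   79 3716] [130.3  43.1] [-0.372 -0.538  0.03 ]
scene [615  55  11  33 218] [618.5  71.3] [-0.045  1.013  0.03 ]
scene [ 16  61  62  23 400] [58.3 72.1] [-0.263 -0.758  0.03 ]
scene [ 574   72   66   52 1165] [611.7 102.5] [0.082 0.937 0.03 ]
scene [271  98  56  43 564] [289.8 126.3] [ 0.056 -0.049  0.03 ]
scene [ 139  141   48   32 1030] [162.4 156.5] [ 0.124 -0.421  0.03 ]
scene [440 202  24  25 476] [450.8 213.7] [0.416 0.348 0.03 ]
scene [611 205  29  40 701] [628.  228.9] [0.52  0.797 0.03 ]
scene [488 224  28  23 424] [499.1 235.1] [0.496 0.456 0.03 ]
scene [ 349  233   53   46 1901] [375.2 255.5] [0.516 0.125 0.03 ]
scene [ 265  238   42   37 1195] [285.6 256.2] [ 0.489 -0.102  0.03 ]
scene [444 245  35  30 709] [458.3 259.7] [0.554 0.332 0.03 ]
scene [122 256  50  34 926] [147.3 271.7] [ 0.49 -0.45  0.03]
scene [170 278  32  29 602] [187.4 291.5] [ 0.558 -0.351  0.03 ]
scene [ 467  340   63   69 1535] [506.9 371. ] [0.845 0.368 0.03 ]
scene [160 3
[... 979 characters left out ...]
79 154  46  34 856] [205.1 172.2] [ 0.859 -0.238  0.03 ]
side [174 178  53  43 776] [194.9 201.1] [ 0.849 -0.108  0.03 ]
side [ 597  194   43   61 1251] [621.1 222. ] [-0.268 -0.169  0.03 ]
side [311 203  40  28 856] [330.5 216.4] [ 0.484 -0.093  0.03 ]
side [528 204  59  21 202] [560.7 216.9] [-0.115 -0.17   0.03 ]
side [ 484  239   89   59 1071] [523.2 278.3] [0.025 0.065 0.03 ]
side [ 280  259   59   45 2037] [309.3 281. ] [0.51  0.134 0.03 ]
side [  83  324   51   29 1120] [107.9 337.8] [0.89  0.335 0.03 ]
side [ 253  329   36   44 1201] [270.8 348.9] [0.562 0.321 0.03 ]
side [326 349  32  37 945] [341.8 366.6] [0.419 0.344 0.03 ]
side [277 396  30  44 898] [291.3 414. ] [0.5  0.45 0.03]
```

```bash
python3 - <<'E'
from h import *
from rig import eyes
p=eyes.camera_params("scene");print(-cv2.Rodrigues(p["rvec"])[0].T@p["tvec"])
p=eyes.camera_params("side");print(-cv2.Rodrigues(p["rvec"])[0].T@p["tvec"])
E
```

```text
[ 1.12214524 -0.09983522  1.20227471]
[0.41194749 0.85582564 0.85407263]
```

View pics/cR.png

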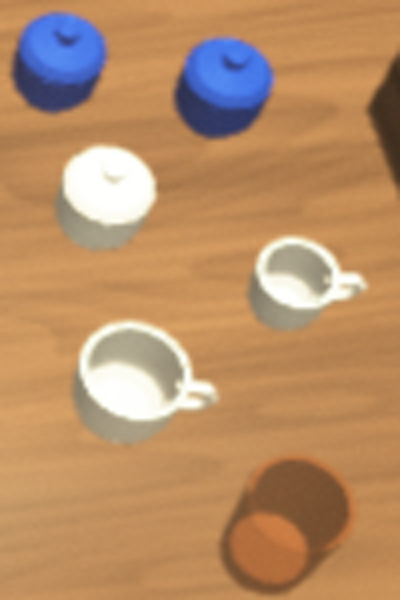

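View pics/cL.png

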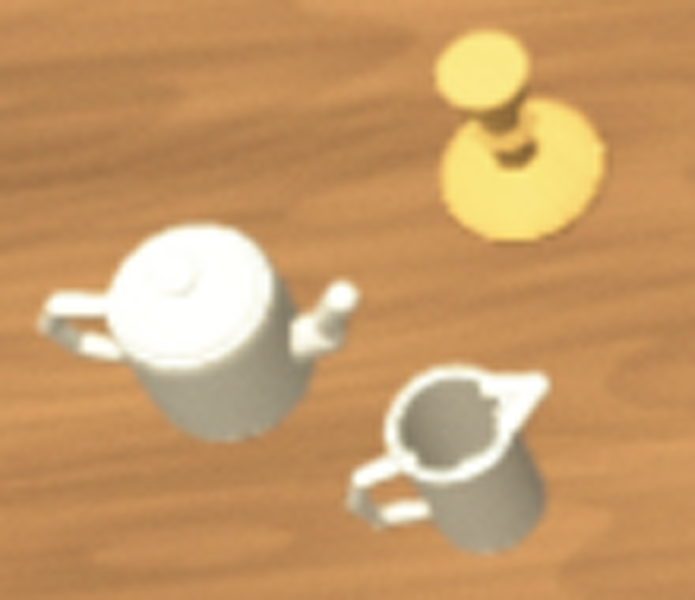

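View pics/cT.png

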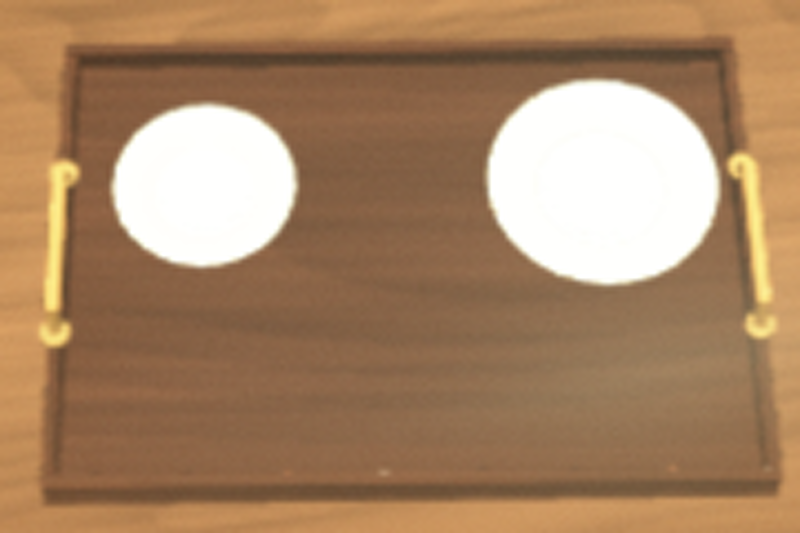

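```bash
python3 - <<'E'
from h import *
from rig import eyes,robot
ims={n:cv2.imread(f"pics/{n}0.png") for n in("scene","side")}
P={n:eyes.camera_params(n) for n in ims}
def circ(X):
    A=np.c_[2*X[:,:2],np.ones(len(X))]; b=(X[:,:2]**2).sum(1); c=np.linalg.lstsq(A,b,rcond=None)[0]
    return c[:2],np.sqrt(c[2]+c[0]**2+c[1]**2)
for n,im in ims.items():
    hsv=cv2.cvtColor(im,cv2.COLOR_BGR2HSV)
    m=((hsv[...,1]<90)&(hsv[...,2]>120)).astype(np.uint8)
    k,l,st,c=cv2.connectedComponentsWithStats(m)
    for i in range(1,k):
        g=onplane(P[n],c[i],0.023)[0]
        if 600<st[i,4]<2500 and abs(g[1])<.16 and .4<g[0]<.6:
            ct=max(cv2.findContours((l==i).astype(np.uint8),0,1)[0],key=len)[:,0]
            print(n,circ(onplane(P[n],ct,0.023)))
# tray corners, outer rim top z=.026 in scene crop px
cr=np.array([[70,48],[730,38],[778,482],[45,487]])/4.4444+[240,215]
print(onplane(P["scene"],cr,.026).round(4))
o=robot.get_obs(); Rt=R.from_quat(o["tool_rot"]); p=eyes.camera_params("wrist"); Rc=cv2.Rodrigues(p["rvec"])[0]
print("tool axes cols",Rt.as_matrix().round(3)); C=-Rc.T@p["tvec"]
print("cam in tool",Rt.inv().apply(C-o["position"]).round(4), "axes in tool\n",(Rt.as_matrix().T@Rc.T).round(3))
E
```

```text
scene (array([0.51046798, 0.12598556]), np.float64(0.06688757703591591))
scene (array([ 0.48452535, -0.10224755]), np.float64(0.05282686687563998))
side (array([ 0.48512695, -0.10324895]), np.float64(0.05234684815121974))
side (array([0.51064987, 0.12509564]), np.float64(0.06595883333760447))
[[ 0.3866 -0.172   0.026 ]
 [ 0.4284  0.2191  0.026 ]
 [ 0.7064  0.1869  0.026 ]
 [ 0.6606 -0.2034  0.026 ]]
tool axes cols [[-0.95  -0.     0.313]
 [-0.313  0.002 -0.95 ]
 [-0.    -1.    -0.002]]
cam in tool [-0.0691 -0.1368  0.0008] axes in tool
 [[ 0.001  0.968  0.251]
 [-0.    -0.251  0.968]
 [ 1.    -0.001 -0.   ]]
```

Tray centre is near (0.542, 0.006), with a yaw of about -6.4°. Both views agree on the saucers to within 1 mm. First I'll turn the tool.

Request:
play_rows(series=[[1,0,0,0,0,-0.0363,0],[1,0,0,0,0,-0.0363,0],[1,0,0,0,0,-0.0363,0],[1,0,0,0,0,-0.0363,0],[1,0,0,0,0,-0.0363,0],[1,0,0,0,0,-0.0363,0],[1,0,0,0,0,-0.0363,0],[1,0,0,0,0,-0.0363,0],[1,0,0,0,0,-0.0363,0],[1,0,0,0,0,-0.0363,0]], grip_force=15)

```text
time: 0.98
position: [0.1959, -0.5932, 0.2471]
tool_rot: [-0.473, 0.526, -0.525, 0.473]
ft_force: [0.2, 0.2, 0.0]
grip_width: 0.0871
```

```bash
cat > go.py <<'E'
# go.py x y z_tcp yawdeg(of tool z axis, world): prints tool-frame offset (units) from now
import sys; from h import *; from rig import robot
o=robot.get_obs(); Rt=R.from_quat(o["tool_rot"]); M=Rt.as_matrix()
x,y,z,yaw=map(float,sys.argv[1:5]); t=np.radians(yaw)
zz=np.array([np.cos(t),np.sin(t),0]); yy=np.array([0,0,-1.]); T=np.c_[np.cross(yy,zz),yy,zz]
print("pos",o["position"].round(4),"w",round(o["grip_width"],4),"f",o["ft_force"].round(1),"yaw",np.degrees(np.arctan2(M[1,2],M[0,2])).round(2),"t",round(o["time"],2))
print("shift in target-oriented tool",(T.T@(np.array([x,y,z])-o["position"])*10).round(3),"turn",(Rt.inv()*R.from_matrix(T)).as_rotvec().round(4)/np.pi)
E
python3 go.py .49 .37 .35 -6.45
```

```text
pos [ 0.1959 -0.5932  0.2471] w 0.0871 f [0.2 0.2 0. ] yaw -6.07 t 0.98
shift in target-oriented tool [-9.901 -1.029  1.841] turn [ 9.54929659e-05  2.10084525e-03 -2.86478898e-04]
```

Request:
play_rows(series=[[1,-0.33,-0.13,0.2,0,0,0],[1,-0.33,-0.13,0.2,0,0,0],[1,-0.33,-0.13,0.2,0,0,0],[1,-0.33,-0.13,0.2,0,0,0],[1,-0.33,-0.13,0.2,0,0,0],[1,-0.33,-0.13,0.2,0,0,0],[1,-0.33,-0.13,0.2,0,0,0],[1,-0.33,-0.13,0.2,0,0,0],[1,-0.33,0,0.24,0,0,0],[1,-0.4,0,0,0,0,0],[1,-0.4,0,0,0,0,0],[1,-0.4,0,0,0,0,0]])

```text
time: 1.98
position: [0.4252, -0.1975, 0.3513]
tool_rot: [-0.471, 0.527, -0.527, 0.471]
ft_force: [1.2, -1.8, -0.4]
grip_width: 0.0868
```

Request:
play_rows(series=[[1,-0.4,0,0,0,0,0],[1,-0.4,0,0,0,0,0],[1,-0.4,0,0,0,0,0],[1,-0.4,0,0,0,0,0],[1,-0.4,0,0,0,0,0],[1,-0.4,0,0,0,0,0],[1,-0.4,0,0,0,0,0],[1,-0.4,0,0,0,0,0],[1,-0.4,0,0,0,0,0],[1,-0.4,0,0,0,0,0],[1,-0.4,0,0,0,0,0],[1,-0.4,0,0,0,0,0]])

```text
time: 2.98
position: [0.4782, 0.2795, 0.3514]
tool_rot: [-0.472, 0.527, -0.527, 0.471]
ft_force: [0.7, 0.4, -0.0]
grip_width: 0.0871
```

```bash
python3 go.py .49 .37 .35 -6.45
```

```text
pos [0.4782 0.2795 0.3514] w 0.0871 f [ 0.7  0.4 -0. ] yaw -6.37 t 2.98
shift in target-oriented tool [-0.912  0.014  0.016] turn [9.54929659e-05 4.45633841e-04 9.54929659e-05]
```

Request:
play_rows(series=[[1,-0.35,0,0,0,0,0],[1,-0.35,0,0,0,0,0],[1,0,0,0,0,0,0],[1,0,0,0,0,0,0]])

```text
time: 3.32
position: [0.4859, 0.3484, 0.3506]
tool_rot: [-0.473, 0.526, -0.526, 0.472]
ft_force: [-0.2, -0.4, -0.6]
grip_width: 0.0871
```

```bash
cat > snap.py <<'E'
import sys,json; from h import *; from rig import eyes
p=eyes.camera_params("wrist"); im=eyes.camera("wrist")
n=sys.argv[1]; cv2.imwrite(f"pics/{n}.png",im[:,:,::-1]); np.savez(f"pics/{n}.npz",**{k:np.array(v) for k,v in p.items()})
E
python3 snap.py w1
```

```text
(no output)
```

View pics/w1.png

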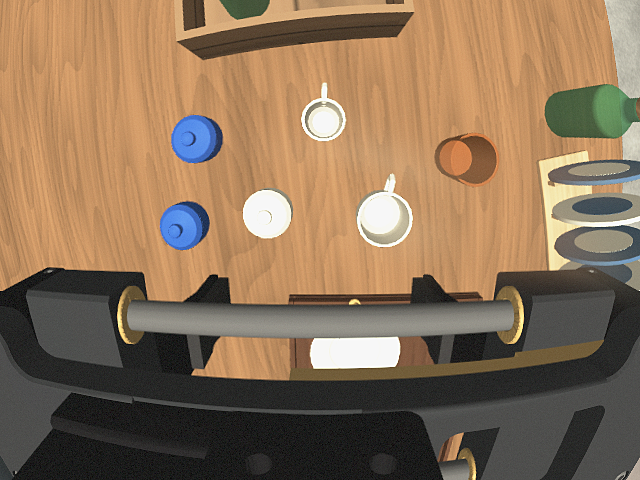

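The wrist view shows the large cup at (385,219) with its handle up at (391,180), the small cup at (323,120) with its handle up at (324,88), and the sugar bowl at (267,214).

```bash
cat > meas.py <<'E'
from h import *
from scipy.optimize import least_squares
def blobs(im,amin=250,amax=20000,S=80,V=110):
    hsv=cv2.cvtColor(im,cv2.COLOR_BGR2HSV)
    m=((hsv[...,1]<S)&(hsv[...,2]>V)).astype(np.uint8)
    k,l,st,c=cv2.connectedComponentsWithStats(m)
    return [((l==i).astype(np.uint8),c[i],st[i]) for i in range(1,k) if amin<st[i,4]<amax]
def pick(im,uv,**k): return min(blobs(im,**k),key=lambda b:np.hypot(*(b[1]-uv)))
def rim(p,mask,z,r,fish,op=0):
    if op: mask=cv2.morphologyEx(mask,cv2.MORPH_OPEN,cv2.getStructuringElement(2,(op,op)))
    ct=max(cv2.findContours(mask,0,1)[0],key=len)[:,0]
    X=onplane(p,ct,z,fish)[:,:2]
    c0=X.mean(0)
    f=lambda c:np.hypot(*(X-c).T)-r
    s=least_squares(f,c0,loss="soft_l1",f_scale=.001)
    return s.x,np.median(np.abs(f(s.x)))
E
python3 - <<'E'
from meas import *
from rig import eyes
w=cv2.imread("pics/w1.png"); pw=dict(np.load("pics/w1.npz"))
s=cv2.imread("pics/scene0.png"); ps=eyes.camera_params("scene")
d=cv2.imread("pics/side0.png"); pd=eyes.camera_params("side")
for n,uv,us,ud,z,r,h in[("L",(385,219),(458,261),(271,349),.056,.034,.026),("S",(323,120),(499,236),(291,414),.048,.026,.02),("sug",(267,214),(452,214),(342,367),.049,.030,0)]:
    b=pick(w,uv); c,e=rim(pw,b[0],z,r,True,9); print(n,c.round(4),e.round(4),b[2])
    print("  scene",rim(ps,pick(s,us)[0],z,r,False,5),"side",rim(pd,pick(d,ud)[0],z,r,False,5))
hh=onplane(pw,[[391,178],[324,85]],.035,True); print(hh.round(4))
E
```

```text
L [0.5608 0.3269] 0.001 [ 356  173   57   74 2715]
  scene (array([0.56415988, 0.323105  ]), np.float64(0.004416304649349834)) side (array([0.55651341, 0.33681451]), np.float64(0.007711698860131358))
S [0.5018 0.4502] 0.001 [ 301   83   45   58 1602]
  scene (array([0.50252467, 0.44917449]), np.float64(0.004021773848821124)) side (array([0.49775731, 0.45809335]), np.float64(0.0036281438223559684))
sug [0.4217 0.3463] 0.0006 [ 243  188   50   51 1975]
  scene (array([0.42443873, 0.34215424]), np.float64(0.004277569638425009)) side (array([0.41850495, 0.35383776]), np.float64(0.00541092434315605))
[[0.5767 0.3717 0.035 ]
 [0.507  0.4931 0.035 ]]
```

```bash
python3 - <<'E'
from h import *
p=dict(np.load("pics/w1.npz"))
print(onplane(p,[[455,158]],.005,True))
E
python3 go.py .5608 .3269 .12 -6.45
```

```text
[[0.67322868 0.38906727 0.005     ]]
pos [0.4859 0.3471 0.3508] w 0.087 f [ 0.1  0.3 -0.4] yaw -6.31 t 3.37
shift in target-oriented tool [0.116 2.308 0.767] turn [0.0004138  0.00079577 0.0005093 ]
```

Request:
play_rows(series=[[1,0.02,0.23,0.13,0,0.001,0],[1,0.02,0.33,0.13,0,0,0],[1,0.02,0.35,0.13,0,0,0],[1,0.02,0.35,0.13,0,0,0],[1,0.02,0.35,0.13,0,0,0],[1,0.02,0.35,0.12,0,0,0],[1,0,0.35,0,0,0,0],[1,0,0,0,0,0,0],[1,0,0,0,0,0,0]])

```text
time: 4.12
position: [0.5601, 0.3241, 0.1189]
tool_rot: [-0.472, 0.529, -0.528, 0.468]
ft_force: [0.3, 0.0, 0.3]
grip_width: 0.0871
```

```bash
python3 go.py .5608 .3269 .045 -6.45; python3 snap.py w2
```

```text
pos [0.5601 0.3241 0.1189] w 0.0871 f [0.3 0.  0.3] yaw -6.69 t 4.12
shift in target-oriented tool [-0.029  0.739  0.003] turn [ 0.0017507  -0.0013369   0.00095493]
```

View pics/w2.png

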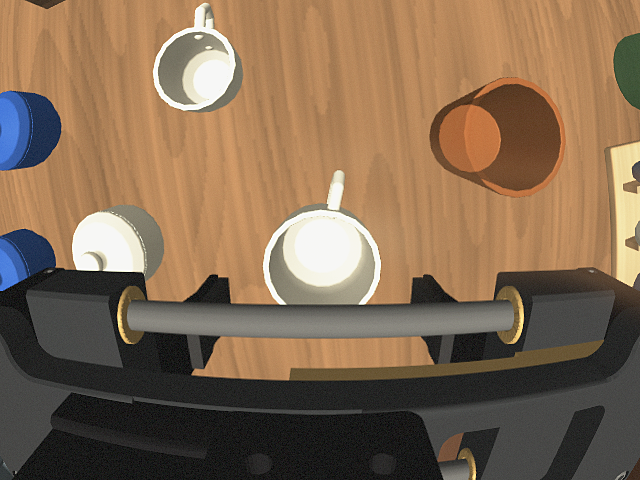

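The cup sits centred between the fingers, at column 322. Going down to grasp.

Request:
play_rows(series=[[1,-0.03,0.18,0,0,0,0],[1,0,0.2,0,0,0,0],[1,0,0.2,0,0,0,0],[1,0,0.16,0,0,0,0],[1,0,0,0,0,0,0],[0.7,0,0,0,0,0,0],[0.6,0,0,0,0,0,0],[0.4,0,0,0,0,0,0],[0.4,0,0,0,0,0,0],[0.4,0,0,0,0,0,0],[0.4,0,0,0,0,0,0],[0.4,0,0,0,0,0,0]], grip_force=12)

```text
time: 5.17
position: [0.5624, 0.3297, 0.0486]
tool_rot: [0.47, -0.528, 0.528, -0.471]
ft_force: [-2.6, 0.7, 6.5]
grip_width: 0.0673
```

```bash
python3 go.py .5608 .3269 .12 -6.45
```

```text
pos [0.5624 0.3297 0.0486] w 0.0673 f [-2.6  0.7  6.5] yaw -6.58 t 5.17
shift in target-oriented tool [ 0.03  -0.714 -0.013] turn [-0.00044563 -0.00070028 -0.00031831]
```

Request:
play_rows(series=[[0.4,0,-0.1,0,0,0,0],[0.4,0,-0.2,0,0,0,0],[0.4,0,-0.3,0,0,0,0],[0.4,0,-0.2,0,0,0,0],[0.4,0,0,0,0,0,0],[0.4,0,0,0,0,0,0],[0.4,0,0,0,0,0,0]])

```text
time: 5.75
position: [0.5612, 0.329, 0.126]
tool_rot: [-0.471, 0.528, -0.528, 0.47]
ft_force: [-0.3, 0.4, -1.4]
grip_width: 0.067
```

```bash
python3 go.py .5105 .1255 .125 -6.45; python3 snap.py w3
python3 - <<'E'
from rig import eyes
import cv2
cv2.imwrite("pics/sd3.png",eyes.camera("side")[250:470,150:450,::-1].repeat(2,0).repeat(2,1))
E
```

```text
pos [0.5612 0.329  0.126 ] w 0.067 f [-0.3  0.4 -1.4] yaw -6.57 t 5.75
shift in target-oriented tool [ 2.079  0.01  -0.275] turn [ 0.00044563 -0.00066845  0.00025465]
```

View pics/sd3.png

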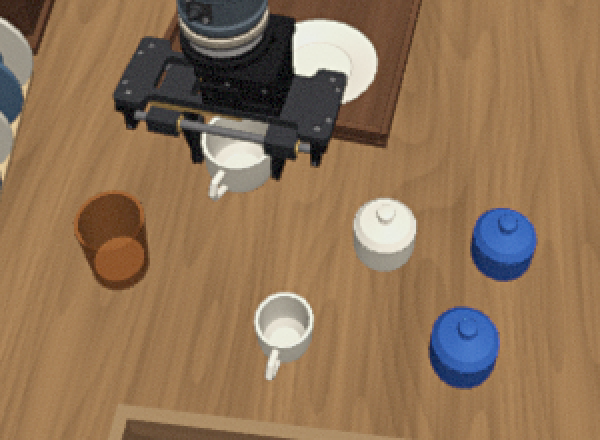

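View pics/w3.png

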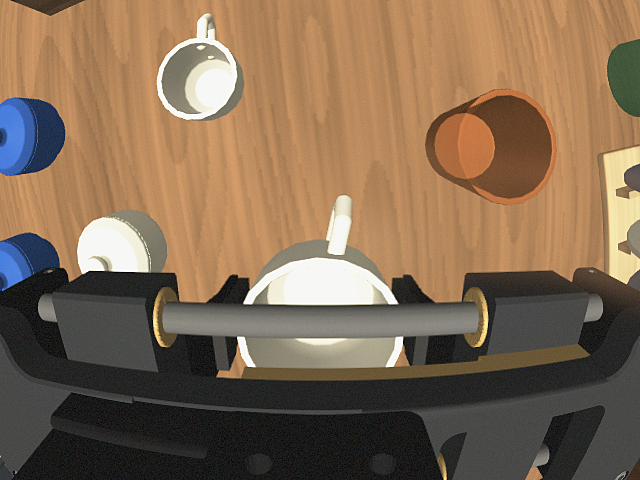

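The cup is held and hangs level. The near edge of its rim is at about (322,258) in the wrist image, so I'll use that to find its offset in the jaws.

```bash
python3 - <<'E'
from h import *
p=dict(np.load("pics/w3.npz"))
X=onplane(p,[[322,258],[322,262],[246,300],[398,300]],.126-.0486+.056,True)
M=np.r_[.5612,.329,.126]
t=np.radians(-6.5); zz=np.array([np.cos(t),np.sin(t),0]); xx=np.array([np.sin(t),-np.cos(t),0])
for q in X: print(q.round(4),"tool x,z:",((q-M)@xx).round(4),((q-M)@zz).round(4))
E
```

```text
[0.5662 0.3574 0.1334] tool x,z: -0.0288 0.0018
[0.5661 0.3559 0.1334] tool x,z: -0.0272 0.0018
[0.5354 0.3439 0.1334] tool x,z: -0.0119 -0.0273
[0.5933 0.3372 0.1334] tool x,z: -0.0118 0.0309
```

```bash
python3 - <<'E'
from meas import *
w=cv2.imread("pics/w2.png"); p=dict(np.load("pics/w2.npz"))
w[290:]=0
b=pick(w,(322,260)); m=b[0].copy(); m[286:]=0; m[:205]=0
m=cv2.morphologyEx(m,cv2.MORPH_OPEN,cv2.getStructuringElement(2,(21,21)))
ct=max(cv2.findContours(m,0,1)[0],key=len)[:,0]; ct=ct[(ct[:,1]<282)]
ct=ct[(ct[:,0]<325)|(ct[:,0]>350)]
X=onplane(p,ct,.056,True)[:,:2]
print(len(X),least_squares(lambda c:np.hypot(*(X-c).T)-.034,[.56,.327],loss="soft_l1",f_scale=.001).x)
print(least_squares(lambda c:np.hypot(*(X-c[:2]).T)-c[2],[.56,.327,.034],loss="soft_l1",f_scale=.001).x)
w=cv2.imread("pics/w2.png")
for n,uv,z,r in(("S",(195,68),.048,.026),("sug",(115,245),.049,.03)):
    b=pick(w,uv); print(n,rim(p,b[0],z,r,True,15))
E
```

```text
172 [0.56236069 0.32610937]
[0.56370869 0.3292913  0.03120075]
S (array([0.50238878, 0.45025443]), np.float64(0.0011598252431816516))
sug (array([0.43242972, 0.35301226]), np.float64(0.004509764803650802))
```

```bash
python3 go.py .510 .1295 .125 -6.45
```

```text
pos [0.5608 0.3288 0.1249] w 0.0671 f [ 0.   0.2 -1.8] yaw -6.58 t 5.85
shift in target-oriented tool [ 2.037e+00 -1.000e-03 -2.810e-01] turn [ 0.00095493 -0.00070028  0.0005093 ]
```

Request:
play_rows(series=[[0.4,0.1,0,-0.02,0,0,0],[0.4,0.2,0,-0.03,0,0,0],[0.4,0.3,0,-0.04,0,0,0],[0.4,0.35,0,-0.05,0,0,0],[0.4,0.35,0,-0.05,0,0,0],[0.4,0.35,0,-0.05,0,0,0],[0.4,0.25,0,-0.03,0,0,0],[0.4,0.14,0,-0.01,0,0,0],[0.4,0,0,0,0,0,0],[0.4,0,0,0,0,0,0],[0.4,0,0,0,0,0,0]])

```text
time: 6.77
position: [0.5108, 0.13, 0.1262]
tool_rot: [-0.47, 0.528, -0.528, 0.47]
ft_force: [0.0, -0.6, -1.6]
grip_width: 0.0674
```

```bash
python3 go.py .510 .1295 .064 -6.45
```

```text
pos [0.5108 0.13   0.1262] w 0.0674 f [ 0.  -0.6 -1.6] yaw -6.59 t 6.77
shift in target-oriented tool [ 0.006  0.622 -0.007] turn [ 1.27323954e-04 -7.95774715e-04 -6.36619772e-05]
```

Request:
play_rows(series=[[0.4,0.01,0.1,0,0,0,0],[0.4,0,0.15,0,0,0,0],[0.4,0,0.15,0,0,0,0],[0.4,0,0.1,0,0,0,0],[0.4,0,0.08,0,0,0,0],[0.4,0,0,0,0,0,0],[0.4,0,0,0,0,0,0]])

```text
time: 7.35
position: [0.5104, 0.1292, 0.0679]
tool_rot: [-0.471, 0.528, -0.527, 0.47]
ft_force: [1.1, -0.8, -1.0]
grip_width: 0.0673
```

Request:
play_rows(series=[[0.4,0,0.015,0,0,0,0],[0.4,0,0.015,0,0,0,0],[0.4,0,0,0,0,0,0],[0.4,0,0,0,0,0,0]])

```text
time: 7.68
position: [0.5109, 0.1288, 0.066]
tool_rot: [0.47, -0.528, 0.528, -0.471]
ft_force: [-0.1, -0.1, -1.4]
grip_width: 0.067
```

Request:
play_rows(series=[[0.4,0,0.015,0,0,0,0],[0.4,0,0.015,0,0,0,0],[0.4,0,0,0,0,0,0],[0.4,0,0,0,0,0,0]])

```text
time: 8.02
position: [0.5106, 0.1288, 0.0625]
tool_rot: [-0.471, 0.528, -0.528, 0.47]
ft_force: [0.5, 0.3, -1.7]
grip_width: 0.0675
```

```bash
python3 snap.py w4; python3 - <<'E'
from rig import eyes
import cv2
cv2.imwrite("pics/sd4.png",cv2.resize(eyes.camera("side")[180:340,200:400,::-1],None,fx=4,fy=4,interpolation=2)[:600])
E
```

```text
(no output)
```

View pics/sd4.png

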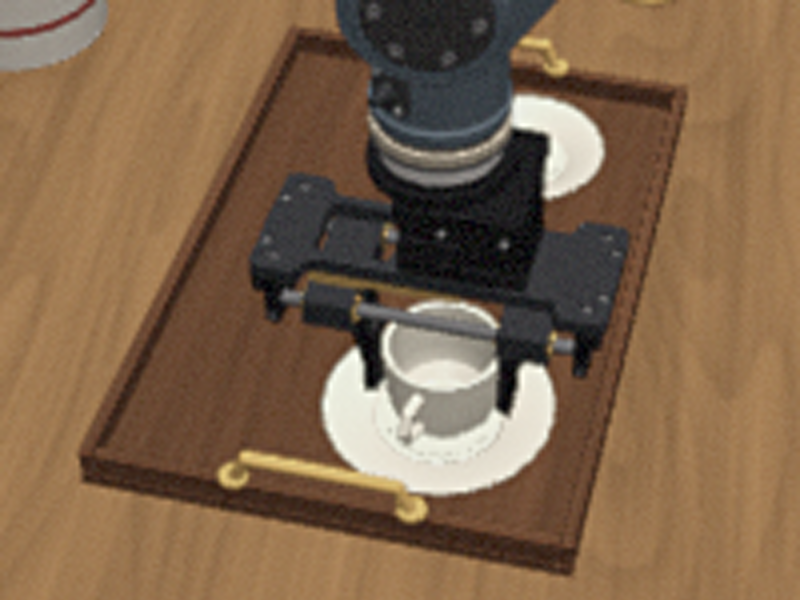

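View pics/w4.png

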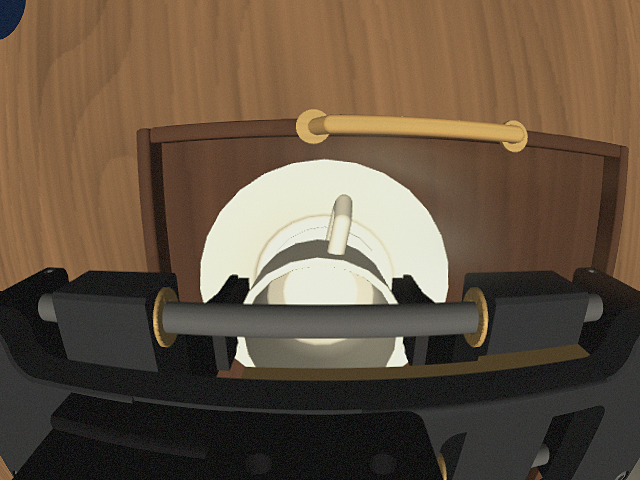

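The wrist and side views show the cup centred over the large saucer's ring, not yet touching. I'll keep lowering in small steps.

Request:
play_rows(series=[[0.4,0,0.01,0,0,0,0],[0.4,0,0,0,0,0,0],[0.4,0,0.01,0,0,0,0],[0.4,0,0,0,0,0,0],[0.4,0,0,0,0,0,0]])

```text
time: 8.53
position: [0.5108, 0.1288, 0.0615]
tool_rot: [0.47, -0.528, 0.528, -0.471]
ft_force: [-1.3, -1.3, 7.3]
grip_width: 0.067
```

Request:
play_rows(series=[[0.4,0,0.01,0,0,0,0],[0.4,0,0,0,0,0,0],[0.4,0,0,0,0,0,0]])

```text
time: 8.78
position: [0.5108, 0.1288, 0.0612]
tool_rot: [0.47, -0.528, 0.528, -0.471]
ft_force: [-3.0, -1.3, 12.5]
grip_width: 0.0671
```

Contact at z = 0.0612. Releasing and rising.

Request:
play_rows(series=[[0.82,0,0,0,0,0,0],[0.9,0,0,0,0,0,0],[0.95,0,0,0,0,0,0],[0.95,0,0,0,0,0,0],[0.95,0,-0.05,0,0,0,0],[1,0,-0.15,0,0,0,0],[1,0,-0.3,0,0,0,0],[1,0,-0.35,0,0,0,0],[1,0,-0.35,0,0,0,0],[1,0,0,0,0,0,0],[1,0,0,0,0,0,0]])

```text
time: 9.7
position: [0.5121, 0.129, 0.1818]
tool_rot: [0.469, -0.527, 0.529, -0.472]
ft_force: [-0.3, 0.8, -0.4]
grip_width: 0.0871
```

```bash
python3 snap.py w5; python3 go.py .5023 .4502 .18 -6.45
```

```text
pos [0.5107 0.1289 0.1802] w 0.0869 f [0.3 0.7 1. ] yaw -6.57 t 9.75
shift in target-oriented tool [-3.184e+00  2.000e-03 -4.450e-01] turn [-4.45633841e-04 -6.36619772e-04 -6.36619772e-05]
```

View pics/w5.png

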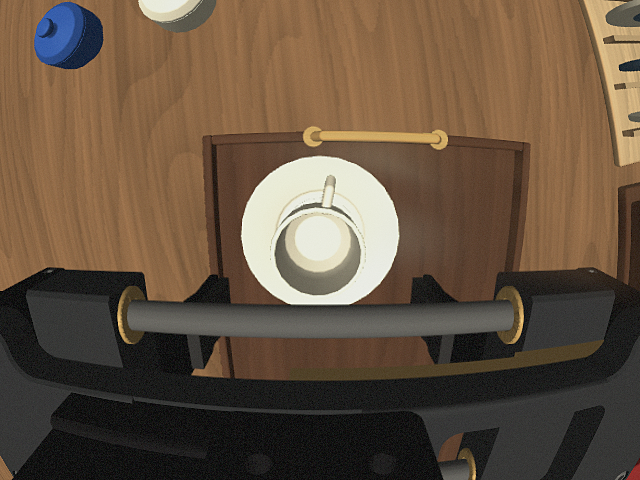

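```bash
python3 - <<'E'
from meas import *
p=dict(np.load("pics/w5.npz")); w=cv2.imread("pics/w5.png")
m=cv2.inRange(cv2.cvtColor(w,cv2.COLOR_BGR2HSV),(0,0,110),(180,90,255))
m[302:]=0
n,l,st,c=cv2.connectedComponentsWithStats(m); i=l[180,290]
ct=max(cv2.findContours((l==i).astype(np.uint8),0,1)[0],key=len)[:,0]; ct=ct[ct[:,1]<298]
X=onplane(p,ct,.023,True)[:,:2]
print("saucer",least_squares(lambda c:np.hypot(*(X-c).T)-.066,X.mean(0),loss="soft_l1",f_scale=.001).x)
# cup rim points outer, by hand
Y=onplane(p,[[272,252],[366,252],[319,209],[319,295]],.069,True)[:,:2]
print(Y.round(4)); print("cup",least_squares(lambda c:np.hypot(*(Y-c).T)-.034,Y.mean(0)).x)
# contour of darker interior/bright
cv2.imwrite("pics/w5c.png",cv2.resize(w[140:310,220:420],None,fx=3.5,fy=3.5,interpolation=2))
E
```

```text
saucer [0.5133426  0.12569288]
[[0.4798 0.1296]
 [0.5454 0.1219]
 [0.5161 0.156 ]
 [0.5088 0.0936]]
cup [0.5124673  0.12476556]
```

View pics/w5c.png

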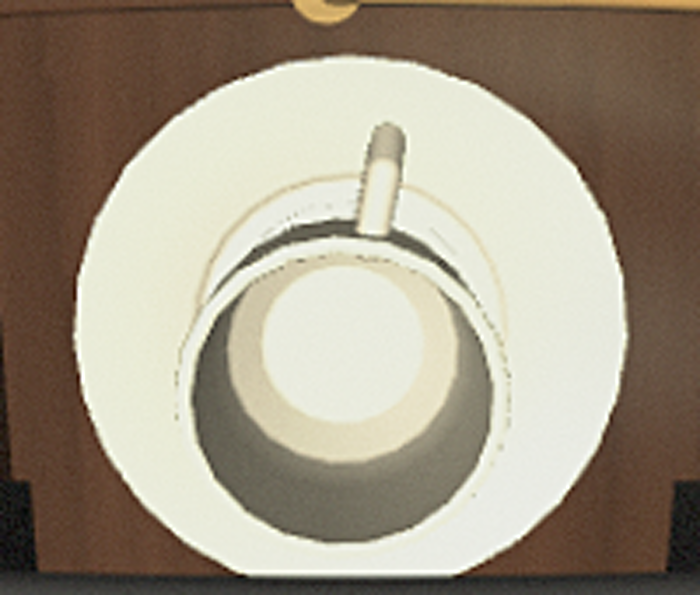

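The large cup stands within about 1 mm of the saucer centre. Next, the small cup.

Request:
play_rows(series=[[1,-0.25,0,-0.04,0,0,0],[1,-0.38,0,-0.06,0,0,0],[1,-0.38,0,-0.06,0,0,0],[1,-0.38,0,-0.06,0,0,0],[1,-0.38,0,-0.06,0,0,0],[1,-0.38,0,-0.05,0,0,0],[1,-0.38,0,-0.05,0,0,0],[1,-0.38,0.1,-0.04,0,0,0],[1,-0.27,0.2,-0.02,0,0,0],[1,0,0.2,0,0,0,0],[1,0,0,0,0,0,0],[1,0,0,0,0,0,0]])

```text
time: 10.75
position: [0.5011, 0.4485, 0.1261]
tool_rot: [-0.473, 0.528, -0.527, 0.468]
ft_force: [-0.7, 0.0, 0.1]
grip_width: 0.0869
```

```bash
python3 snap.py w6; python3 go.py .5023 .4502 .042 -6.45
```

```text
pos [0.5024 0.4487 0.1278] w 0.0867 f [-0.   0.4  1. ] yaw -6.59 t 10.8
shift in target-oriented tool [-0.015  0.858 -0.003] turn [ 0.00101859 -0.00079577  0.00089127]
```

View pics/w6.png

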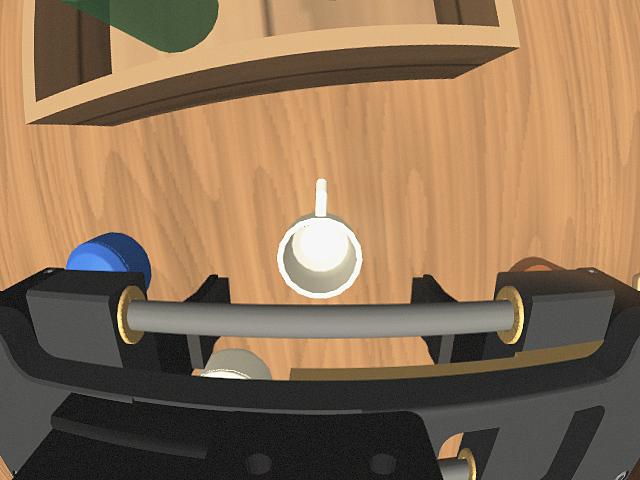

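```bash
python3 - <<'E'
from meas import *
p=dict(np.load("pics/w6.npz")); w=cv2.imread("pics/w6.png")
b=pick(w,(320,250)); print(rim(p,b[0],.048,.026,True,15), onplane(p,[[321,178]],.03,True),onplane(p,[[320,100]],.0,True))
E
```

```text
(array([0.50150574, 0.45159715]), np.float64(0.0005912745024913083)) [[0.50767405 0.49723808 0.03      ]] [[0.51290276 0.5497892  0.        ]]
```

Request:
play_rows(series=[[1,-0.03,0.2,0,0,0,0],[1,0,0.25,0,0,0,0],[1,0,0.25,0,0,0,0],[1,0,0.14,0,0,0,0],[1,0,0,0,0,0,0],[0.7,0,0,0,0,0,0],[0.5,0,0,0,0,0,0],[0.3,0,0,0,0,0,0],[0.3,0,0,0,0,0,0],[0.3,0,0,0,0,0,0],[0.3,0,0,0,0,0,0],[0.3,0,0,0,0,0,0]], grip_force=10)

```text
time: 11.8
position: [0.5034, 0.4529, 0.0461]
tool_rot: [-0.471, 0.528, -0.528, 0.47]
ft_force: [-1.1, -0.4, 3.6]
grip_width: 0.0501
```

Request:
play_rows(series=[[0.3,0,0,0,0,0,0],[0.3,0,0,0,0,0,0]])

```text
time: 11.97
position: [0.5034, 0.4529, 0.046]
tool_rot: [-0.471, 0.528, -0.528, 0.47]
ft_force: [-1.8, 0.2, 4.0]
grip_width: 0.0502
```

Request:
play_rows(series=[[0.3,0,-0.1,0,0,0,0],[0.3,0,-0.2,0,0,0,0],[0.3,0,-0.3,0,0,0,0],[0.3,0,-0.2,0,0,0,0],[0.3,0,0,0,0,0,0],[0.3,0,0,0,0,0,0],[0.3,0,0,0,0,0,0]])

```text
time: 12.55
position: [0.5031, 0.4523, 0.1247]
tool_rot: [-0.471, 0.528, -0.528, 0.47]
ft_force: [-0.1, -0.5, -1.0]
grip_width: 0.0497
```

```bash
python3 snap.py w7; python3 go.py .4847 -.1028 .125 -6.45
```

```text
pos [0.5027 0.452  0.124 ] w 0.0502 f [-0.5  0.4 -0.4] yaw -6.57 t 12.6
shift in target-oriented tool [ 5.533 -0.01   0.444] turn [ 0.00076394 -0.00070028  0.00066845]
```

View pics/w7.png

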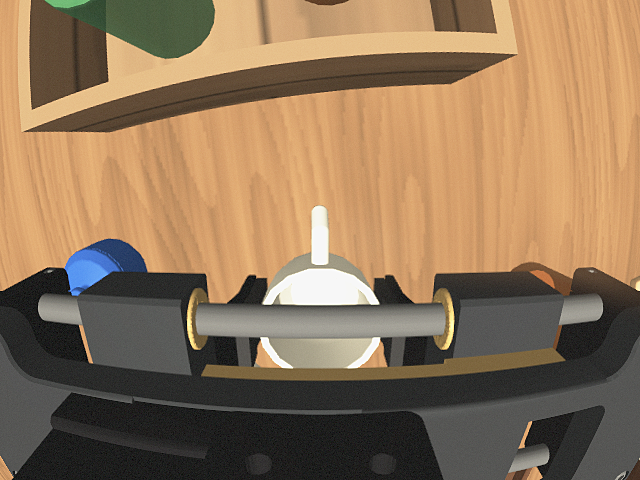

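```bash
cat > off.py <<'E'
# off.py img tcpx tcpy tcpz rimz u,v ...  -> tool (x,z) of pixels relative TCP (mm)
import sys; from h import *
p=dict(np.load(f"pics/{sys.argv[1]}.npz")); M=np.array(list(map(float,sys.argv[2:5])))
t=np.radians(-6.5); zz=np.array([np.cos(t),np.sin(t),0]); xx=np.array([np.sin(t),-np.cos(t),0])
for a in sys.argv[6:]:
    q=onplane(p,[list(map(float,a.split(",")))],float(sys.argv[5]),True)[0]; print(a,((q-M)@xx*1000).round(1),((q-M)@zz*1000).round(1))
E
python3 off.py w7 .5029 .4521 .1245 .1265 320,266 320,371 260,320 383,320; echo L; python3 off.py w3 .5612 .329 .1255 .133 241,320 405,320
```

```text
320,266 -24.1 1.2
320,371 23.8 1.1
260,320 -0.9 -23.2
383,320 -0.8 26.8
L
241,320 -3.0 -30.1
405,320 -2.9 34.5
```

Request:
play_rows(series=[[0.3,0.1,-0.15,0.01,0,0,0],[0.3,0.2,-0.2,0.02,0,0,0],[0.3,0.3,-0.1,0.03,0,0,0],[0.3,0.38,0,0.03,0,0,0],[0.3,0.38,0,0.03,0,0,0],[0.3,0.38,0,0.03,0,0,0],[0.3,0.38,0,0.03,0,0,0],[0.3,0.38,0,0.03,0,0,0],[0.3,0.38,0,0.03,0,0,0],[0.3,0.38,0,0.03,0,0,0],[0.3,0.38,0,0.03,0,0,0],[0.3,0.38,0,0.03,0,0,0]])

```text
time: 13.6
position: [0.4892, 0.048, 0.1692]
tool_rot: [-0.471, 0.529, -0.527, 0.47]
ft_force: [-0.4, 0.0, -1.3]
grip_width: 0.0499
```

Request:
play_rows(series=[[0.3,0.38,0,0.03,0,0,0],[0.3,0.38,0,0.03,0,0,0],[0.3,0.38,0,0.03,0,0,0],[0.3,0.28,0,0.03,0,0,0],[0.3,0.15,0.1,0,0,0,0],[0.3,0,0.2,0,0,0,0],[0.3,0,0.1,0,0,0,0],[0.3,0,0,0,0,0,0],[0.3,0,0,0,0,0,0],[0.3,0,0,0,0,0,0]])

```text
time: 14.43
position: [0.4843, -0.1075, 0.1303]
tool_rot: [-0.471, 0.528, -0.528, 0.47]
ft_force: [-0.5, 0.0, -0.8]
grip_width: 0.05
```

```bash
python3 snap.py w8; python3 go.py .486 -.102 .0625 -6.45
```

```text
pos [ 0.4846 -0.1075  0.1307] w 0.05 f [ 0.1  0.8 -1. ] yaw -6.54 t 14.48
shift in target-oriented tool [-0.056  0.682  0.007] turn [-9.54929659e-05 -4.77464829e-04  3.18309886e-05]
```

View pics/w8.png

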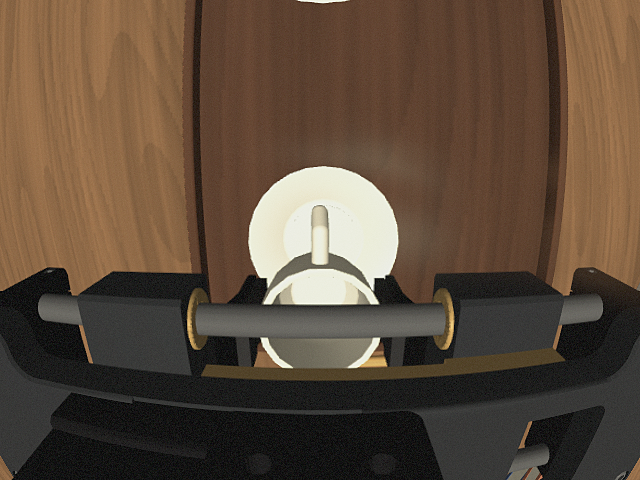

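```bash
python3 - <<'E'
from meas import *
p=dict(np.load("pics/w8.npz")); w=cv2.imread("pics/w8.png")
m=cv2.inRange(cv2.cvtColor(w,cv2.COLOR_BGR2HSV),(0,0,110),(180,90,255)); m[268:]=0
l=cv2.connectedComponents(m)[1]; i=l[180,320]
ct=max(cv2.findContours((l==i).astype(np.uint8),0,1)[0],key=len)[:,0]; ct=ct[ct[:,1]<262]
X=onplane(p,ct,.023,True)[:,:2]
print(least_squares(lambda c:np.hypot(*(X-c).T)-.052,[.485,-.1],loss="soft_l1",f_scale=.001).x)
E
python3 off.py w8 .4845 -.1075 .1305 .1325 320,266 320,371 260,320 383,320
```

```text
[ 0.4879534 -0.1028785]
320,266 -24.0 0.9
320,371 23.7 0.8
260,320 -0.9 -23.5
383,320 -0.8 26.4
```

Request:
play_rows(series=[[0.3,-0.052,0.1,0.014,0,0,0],[0.3,0,0.18,0,0,0,0],[0.3,0,0.18,0,0,0,0],[0.3,0,0.12,0,0,0,0],[0.3,0,0.08,0,0,0,0],[0.3,0,0,0,0,0,0],[0.3,0,0,0,0,0,0],[0.3,0,0,0,0,0,0]])

```text
time: 15.15
position: [0.4869, -0.1027, 0.0651]
tool_rot: [0.47, -0.527, 0.528, -0.471]
ft_force: [0.4, 0.1, -1.5]
grip_width: 0.0501
```

Request:
play_rows(series=[[0.3,0,0.015,0,0,0,0],[0.3,0,0.015,0,0,0,0],[0.3,0,0,0,0,0,0],[0.3,0,0,0,0,0,0]])

```text
time: 15.48
position: [0.4865, -0.1028, 0.0618]
tool_rot: [0.47, -0.528, 0.528, -0.471]
ft_force: [0.6, -0.5, -0.8]
grip_width: 0.0497
```

Request:
play_rows(series=[[0.3,0,0.01,0,0,0,0],[0.3,0,0,0,0,0,0],[0.3,0,0,0,0,0,0]])

```text
time: 15.73
position: [0.4864, -0.1027, 0.0606]
tool_rot: [0.471, -0.528, 0.528, -0.47]
ft_force: [1.0, 0.3, -1.1]
grip_width: 0.05
```

Request:
play_rows(series=[[0.3,0,0.01,0,0,0,0],[0.3,0,0,0,0,0,0],[0.3,0,0,0,0,0,0]])

```text
time: 15.98
position: [0.4863, -0.1027, 0.0595]
tool_rot: [-0.471, 0.528, -0.528, 0.47]
ft_force: [-0.5, -0.1, -0.2]
grip_width: 0.0503
```

Request:
play_rows(series=[[0.3,0,0.01,0,0,0,0],[0.3,0,0,0,0,0,0],[0.3,0,0,0,0,0,0]])

```text
time: 16.23
position: [0.4863, -0.1027, 0.0588]
tool_rot: [-0.471, 0.528, -0.528, 0.471]
ft_force: [-1.4, -0.6, 4.3]
grip_width: 0.0498
```

Contact at z = 0.0588. Releasing.

Request:
play_rows(series=[[0.62,0,0,0,0,0,0],[0.7,0,0,0,0,0,0],[0.8,0,0,0,0,0,0],[0.8,0,0,0,0,0,0],[0.8,0,-0.05,0,0,0,0],[1,0,-0.15,0,0,0,0],[1,0,-0.3,0,0,0,0],[1,0,-0.35,0,0,0,0],[1,0,-0.4,0,0,0,0],[1,0,0,0,0,0,0],[1,0,0,0,0,0,0]])

```text
time: 17.15
position: [0.4879, -0.1033, 0.1861]
tool_rot: [0.47, -0.526, 0.53, -0.471]
ft_force: [-0.6, 0.5, -0.6]
grip_width: 0.0863
```

```bash
python3 snap.py w9; python3 go.py .4225 .3465 .18 -6.45; python3 - <<'E'
import cv2
w=cv2.imread("pics/w9.png"); cv2.imwrite("pics/w9c.png",cv2.resize(w[140:310,220:420],None,fx=3.5,fy=3.5,interpolation=2))
E
```

```text
pos [ 0.4865 -0.1027  0.1844] w 0.0867 f [ 0.4 -1.4 -0.5] yaw -6.57 t 17.2
shift in target-oriented tool [-4.392  0.044 -1.141] turn [-0.00063662 -0.00066845  0.00019099]
```

View pics/w9c.png

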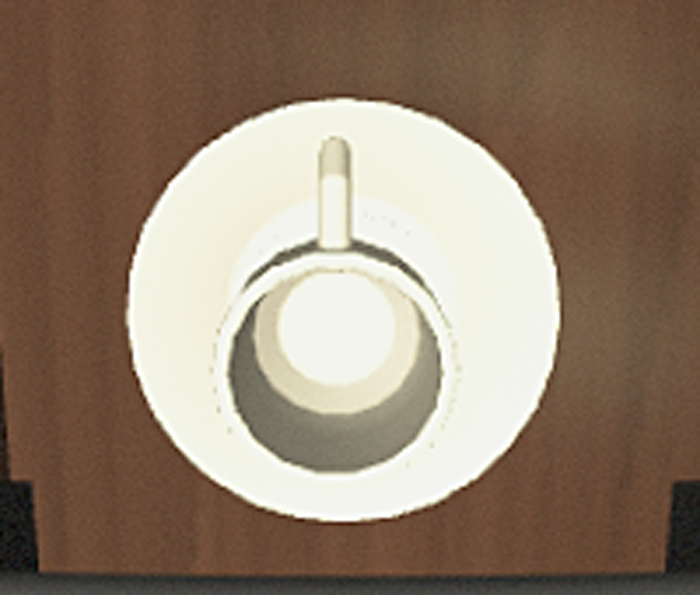

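```bash
python3 - <<'E'
from meas import *
p=dict(np.load("pics/w9.npz"))
f=lambda L:np.array(L)/3.5+[220,140]
S=onplane(p,f([[127,307],[560,307],[343,98],[343,521]]),.023,True)[:,:2]
C=onplane(p,f([[217,362],[453,362],[335,253],[335,483]]),.061,True)[:,:2]
for X,r in((S,.052),(C,.026)): print(least_squares(lambda c:np.hypot(*(X-c).T)-r,X.mean(0)).x.round(4),X.round(4).tolist())
E
```

```text
[ 0.4883 -0.1028] [[0.4375, -0.0942], [0.5398, -0.1062], [0.4942, -0.0515], [0.4822, -0.154]]
[ 0.4862 -0.1055] [[0.462, -0.1007], [0.5109, -0.1064], [0.4891, -0.0807], [0.4833, -0.1301]]
```

```bash
python3 - <<'E'
from meas import *
p=dict(np.load("pics/w9.npz")); p5=dict(np.load("pics/w5.npz"))
f=lambda L:np.array(L)/3.5+[220,140]
print(onplane(p,f([[336,329],[336,339]]),.018,True)); print(onplane(p,f([[336,339]]),.026,True))
print("L",onplane(p5,f([[343,343]]),.018,True))
E
```

```text
[[ 0.48606023 -0.10657927  0.018     ]
 [ 0.4857689  -0.1090388   0.018     ]]
[[ 0.48603664 -0.10711107  0.026     ]]
L [[0.51159415 0.12356825 0.018     ]]
```

The small cup is about 4 mm off the saucer centre, so I'll regrasp it and shift it.

Request:
play_rows(series=[[1,0,0.3,0,0,0,0],[1,0,0.35,0,0,0,0],[0.8,0,0.3,0,0,0,0],[0.8,0,0.2,0,0,0,0],[0.8,0,0.06,0,0,0,0],[0.8,0,0,0,0,0,0],[0.6,0,0,0,0,0,0],[0.4,0,0,0,0,0,0],[0.3,0,0,0,0,0,0],[0.3,0,0,0,0,0,0],[0.3,0,0,0,0,0,0],[0.3,0,0,0,0,0,0]])

```text
time: 18.2
position: [0.4868, -0.1029, 0.0636]
tool_rot: [0.47, -0.527, 0.528, -0.471]
ft_force: [-1.5, -0.2, 5.9]
grip_width: 0.0503
```

Request:
play_rows(series=[[0.3,0,-0.05,0,0,0,0],[0.3,0,0,0,0,0,0],[0.3,-0.035,0,0.017,0,0,0],[0.3,0,0,0,0,0,0],[0.3,0,0,0,0,0,0]])

```text
time: 18.62
position: [0.4885, -0.0991, 0.0674]
tool_rot: [-0.471, 0.528, -0.528, 0.471]
ft_force: [-0.6, 0.1, -0.8]
grip_width: 0.0501
```

Request:
play_rows(series=[[0.3,0,0.02,0,0,0,0],[0.3,0,0.01,0,0,0,0],[0.3,0,0,0,0,0,0],[0.3,0,0,0,0,0,0]])

```text
time: 18.95
position: [0.4883, -0.0994, 0.0643]
tool_rot: [-0.471, 0.528, -0.528, 0.47]
ft_force: [-0.0, 0.1, -1.0]
grip_width: 0.0502
```

Request:
play_rows(series=[[0.3,0,0.01,0,0,0,0],[0.3,0,0,0,0,0,0],[0.3,0,0,0,0,0,0]])

```text
time: 19.2
position: [0.4884, -0.0994, 0.0636]
tool_rot: [-0.47, 0.528, -0.528, 0.47]
ft_force: [-0.5, 0.1, 1.5]
grip_width: 0.0503
```

Request:
play_rows(series=[[0.3,0,0.005,0,0,0,0],[0.3,0,0,0,0,0,0],[0.62,0,0,0,0,0,0],[0.7,0,0,0,0,0,0],[0.8,0,0,0,0,0,0],[0.8,0,0,0,0,0,0],[0.8,0,-0.05,0,0,0,0],[1,0,-0.15,0,0,0,0],[1,0,-0.3,0,0,0,0],[1,0,-0.7,0,0,0,0],[1,0,0,0,0,0,0],[1,0,0,0,0,0,0]])

```text
time: 20.2
position: [0.4901, -0.1001, 0.1571]
tool_rot: [0.47, -0.526, 0.53, -0.471]
ft_force: [0.5, 0.4, 0.7]
grip_width: 0.0859
```

```bash
python3 snap.py w10; python3 go.py .4225 .3465 .18 -6.45; python3 - <<'E'
import cv2
w=cv2.imread("pics/w10.png"); cv2.imwrite("pics/w10c.png",cv2.resize(w[140:310,220:420],None,fx=3.5,fy=3.5,interpolation=2))
E
```

```text
pos [ 0.4888 -0.0995  0.1556] w 0.0864 f [ 0.1 -0.3  0. ] yaw -6.57 t 20.25
shift in target-oriented tool [-4.357 -0.244 -1.16 ] turn [-0.00070028 -0.00063662  0.00022282]
```

View pics/w10c.png

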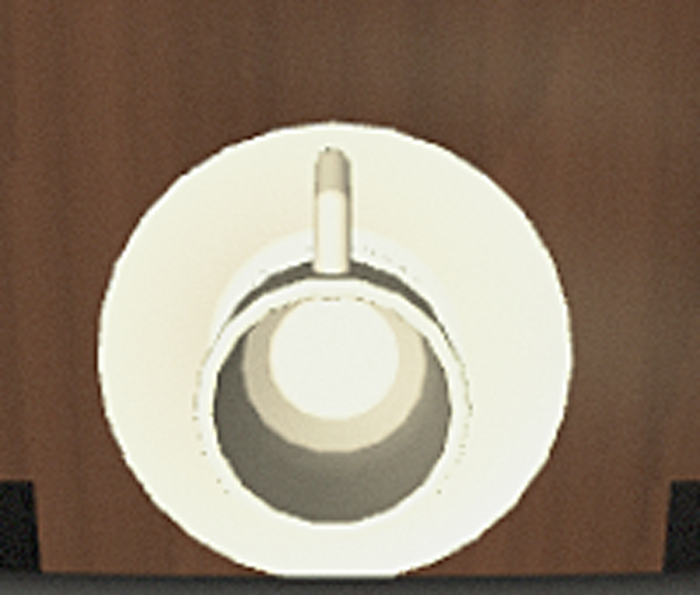

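```bash
python3 - <<'E'
from meas import *
p=dict(np.load("pics/w10.npz"))
f=lambda L:np.array(L)/3.5+[220,140]
S=onplane(p,f([[98,353],[572,353],[335,122]]),.023,True)[:,:2]
C=onplane(p,f([[200,405],[467,405],[333,278],[333,537]]),.061,True)[:,:2]
for X,r in((S,.052),(C,.026)): print(least_squares(lambda c:np.hypot(*(X-c).T)-r,X.mean(0)).x.round(4),X.round(4).tolist())
print(onplane(p,f([[334,355]]),.018,True))
E
```

```text
[ 0.4881 -0.1032] [[0.4373, -0.0946], [0.5396, -0.1066], [0.4943, -0.0515]]
[ 0.4882 -0.1023] [[0.4635, -0.0981], [0.5132, -0.1039], [0.4912, -0.077], [0.4851, -0.1274]]
[[ 0.48805309 -0.10233345  0.018     ]]
```

The small cup is now within 1 mm of centre. Next, the sugar bowl, with the blue one close to it.

Request:
play_rows(series=[[1,-0.2,-0.2,-0.06,0,0,0],[1,-0.36,-0.05,-0.1,0,0,0],[1,-0.38,0,-0.1,0,0,0],[1,-0.38,0,-0.1,0,0,0],[1,-0.38,0,-0.1,0,0,0],[1,-0.38,0,-0.1,0,0,0],[1,-0.38,0,-0.1,0,0,0],[1,-0.38,0,-0.1,0,0,0],[1,-0.38,0,-0.1,0,0,0],[1,-0.38,0,-0.1,0,0,0],[1,-0.38,0,-0.1,0,0,0],[1,-0.38,0,-0.1,0,0,0]])

```text
time: 21.25
position: [0.4213, 0.3483, 0.1777]
tool_rot: [-0.472, 0.528, -0.527, 0.469]
ft_force: [1.7, 0.0, 0.5]
grip_width: 0.0871
```

Request:
play_rows(series=[[0.85,0,0,0,0,0,0],[0.85,0,0,0,0,0,0],[0.85,0,0,0,0,0,0]])

```text
time: 21.5
position: [0.4219, 0.3463, 0.1781]
tool_rot: [-0.472, 0.528, -0.527, 0.469]
ft_force: [-0.0, -1.1, 0.6]
grip_width: 0.0769
```

```bash
python3 snap.py w11; python3 go.py .4225 .3465 .18 -6.45; 
```

```text
pos [0.4224 0.3457 0.1784] w 0.0756 f [-0.9 -0.1  0.2] yaw -6.61 t 21.55
shift in target-oriented tool [-0.008 -0.016  0.   ] turn [ 0.00085944 -0.00085944  0.00073211]
```

View pics/w11.png

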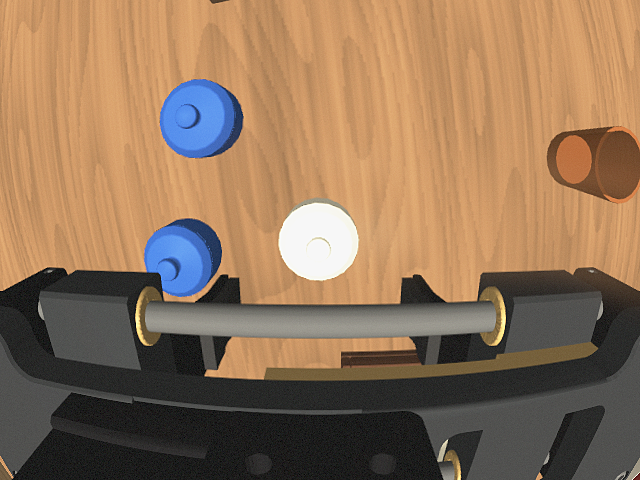

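```bash
python3 - <<'E'
from meas import *
p=dict(np.load("pics/w11.npz")); w=cv2.imread("pics/w11.png")
b=pick(w,(318,240)); print("sug",rim(p,b[0],.049,.030,True,9))
m=cv2.inRange(cv2.cvtColor(w,cv2.COLOR_BGR2HSV),(100,120,50),(130,255,255))
n,l,st,c=cv2.connectedComponentsWithStats(m)
for i in range(1,n):
    if st[i,4]>1000: print(c[i],rim(p,(l==i).astype(np.uint8),.049,.030,True))
E
```

```text
sug (array([0.42128854, 0.34689828]), np.float64(0.0006261686615965621))
[200.19117356 118.73896695] (array([0.3448682 , 0.44847529]), np.float64(0.0011054134835910556))
[183.3037889  256.10081191] (array([0.31317398, 0.34564076]), np.float64(0.002250051308621097))
```

Request:
play_rows(series=[[0.85,-0.01,0.25,-0.012,0,0,0],[0.85,0,0.35,0,0,0,0],[0.85,0,0.35,0,0,0,0],[0.85,0,0.25,0,0,0,0],[0.85,0,0.16,0,0,0,0],[0.85,0,0,0,0,0,0],[0.7,0,0,0,0,0,0],[0.5,0,0,0,0,0,0],[0.4,0,0,0,0,0,0],[0.4,0,0,0,0,0,0],[0.4,0,0,0,0,0,0],[0.4,0,0,0,0,0,0]], grip_force=20)

```text
time: 22.55
position: [0.4225, 0.3481, 0.045]
tool_rot: [0.47, -0.527, 0.528, -0.471]
ft_force: [0.2, -2.4, 6.7]
grip_width: 0.0591
```

Request:
play_rows(series=[[0.4,0,-0.1,0,0,0,0],[0.4,0,-0.2,0,0,0,0],[0.4,0,-0.35,0,0,0,0],[0.4,0,-0.35,0,0,0,0],[0.4,0,-0.2,0,0,0,0],[0.4,0,0,0,0,0,0],[0.4,0,0,0,0,0,0]])

```text
time: 23.13
position: [0.4226, 0.3487, 0.1653]
tool_rot: [0.469, -0.528, 0.528, -0.472]
ft_force: [-0.1, 1.1, -2.7]
grip_width: 0.0593
```

```bash
python3 snap.py w12; python3 go.py .4976 .0113 .16 -6.45; 
```

```text
pos [0.4216 0.3481 0.1639] w 0.0592 f [-0.  -0.8 -2.1] yaw -6.56 t 23.18
shift in target-oriented tool [3.262 0.039 1.134] turn [ 0.00000000e+00 -6.36619772e-04 -6.36619772e-05]
```

View pics/w12.png

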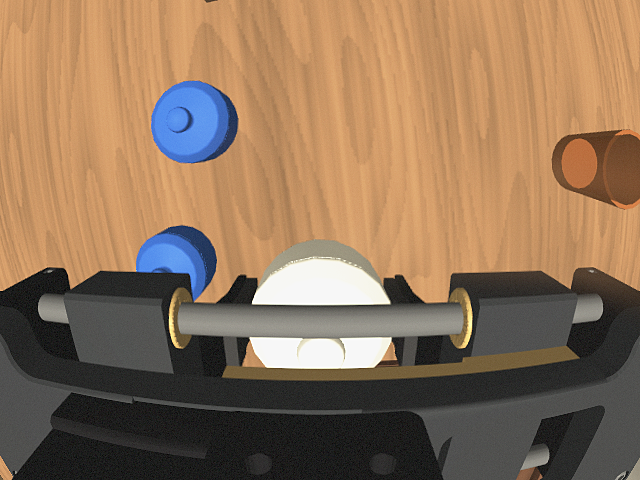

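```bash
python3 off.py w12 .4218 .3483 .1643 .168 320,259 252,300 391,300;python3 off.py w12 .4218 .3483 .1643 .188 322,345; python3 go.py .5005 .013 .16 -6.45
```

```text
320,259 -27.5 1.8
252,300 -10.5 -25.1
391,300 -10.3 29.9
322,345 -1.9 2.4
pos [0.4216 0.3481 0.1639] w 0.0592 f [-0.  -0.8 -2.1] yaw -6.56 t 23.18
shift in target-oriented tool [3.241 0.039 1.161] turn [ 0.00000000e+00 -6.36619772e-04 -6.36619772e-05]
```

Request:
play_rows(series=[[0.4,0.15,0,0.06,0,0,0],[0.4,0.3,0,0.1,0,0,0],[0.4,0.35,0,0.12,0,0,0],[0.4,0.35,0,0.13,0,0,0],[0.4,0.35,0,0.13,0,0,0],[0.4,0.35,0,0.13,0,0,0],[0.4,0.35,0,0.13,0,0,0],[0.4,0.35,0,0.13,0,0,0],[0.4,0.3,0,0.1,0,0,0],[0.4,0.25,0,0.08,0,0,0],[0.4,0.14,0,0.05,0,0,0],[0.4,0,0,0,0,0,0]])

```text
time: 24.18
position: [0.5005, 0.01, 0.162]
tool_rot: [-0.47, 0.529, -0.528, 0.469]
ft_force: [0.2, -0.2, -3.2]
grip_width: 0.0586
```

Request:
play_rows(series=[[0.4,0,0,0,0,0,0],[0.4,0,0,0,0,0,0]])

```text
time: 24.35
position: [0.4988, 0.0138, 0.1625]
tool_rot: [-0.471, 0.529, -0.527, 0.47]
ft_force: [-0.8, -0.0, -2.5]
grip_width: 0.059
```

```bash
python3 snap.py w13; python3 go.py .5005 .013 .058 -6.45; 
```

```text
pos [0.499  0.0142 0.1628] w 0.0593 f [-1.   0.4 -1.9] yaw -6.52 t 24.4
shift in target-oriented tool [0.01  1.048 0.017] turn [ 0.00098676 -0.00038197 -0.00019099]
```

View pics/w13.png

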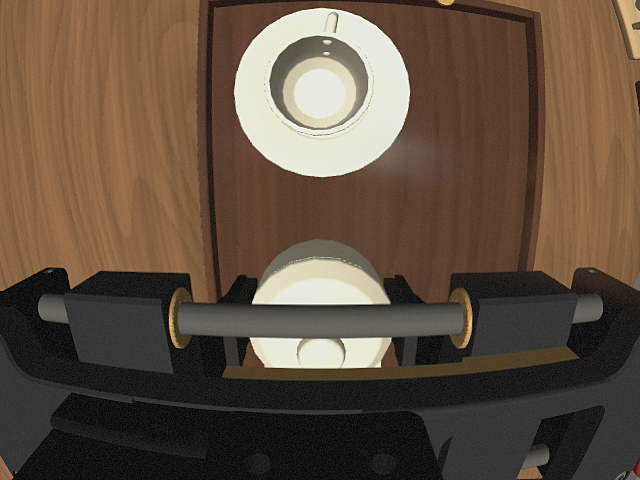

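Request:
play_rows(series=[[0.4,0.01,0.15,0.016,0,0,0],[0.4,0,0.25,0,0,0,0],[0.4,0,0.25,0,0,0,0],[0.4,0,0.2,0,0,0,0],[0.4,0,0.12,0,0,0,0],[0.4,0,0.07,0,0,0,0],[0.4,0,0,0,0,0,0],[0.4,0,0,0,0,0,0]])

```text
time: 25.07
position: [0.5016, 0.0126, 0.0597]
tool_rot: [-0.471, 0.528, -0.527, 0.471]
ft_force: [0.0, -0.2, -2.2]
grip_width: 0.059
```

Request:
play_rows(series=[[0.4,0,0.01,0,0,0,0],[0.4,0,0.01,0,0,0,0],[0.4,0,0,0,0,0,0],[0.4,0,0,0,0,0,0]])

```text
time: 25.4
position: [0.502, 0.0117, 0.0583]
tool_rot: [0.47, -0.528, 0.528, -0.471]
ft_force: [0.7, 0.8, -2.6]
grip_width: 0.0592
```

Request:
play_rows(series=[[0.4,0,0.01,0,0,0,0],[0.4,0,0,0,0,0,0],[0.4,0,0,0,0,0,0]])

```text
time: 25.65
position: [0.5017, 0.0117, 0.0568]
tool_rot: [0.47, -0.528, 0.528, -0.471]
ft_force: [0.6, -0.5, -2.0]
grip_width: 0.059
```

Request:
play_rows(series=[[0.4,-0.012,0.01,-0.012,0,0,0],[0.4,0,0.01,0,0,0,0],[0.4,0,0,0,0,0,0],[0.4,0,0,0,0,0,0]])

```text
time: 25.98
position: [0.5005, 0.0132, 0.0546]
tool_rot: [-0.471, 0.528, -0.528, 0.47]
ft_force: [-0.2, 0.7, -2.7]
grip_width: 0.0596
```

Request:
play_rows(series=[[0.4,0,0.01,0,0,0,0],[0.4,0,0,0,0,0,0],[0.4,0,0,0,0,0,0]])

```text
time: 26.23
position: [0.5006, 0.0131, 0.0536]
tool_rot: [-0.471, 0.528, -0.528, 0.47]
ft_force: [-0.5, -0.2, -2.0]
grip_width: 0.0592
```

Request:
play_rows(series=[[0.4,0,0.01,0,0,0,0],[0.4,0,0,0,0,0,0],[0.4,0,0,0,0,0,0]])

```text
time: 26.48
position: [0.5007, 0.0131, 0.053]
tool_rot: [0.47, -0.528, 0.528, -0.471]
ft_force: [-0.8, -0.0, 2.5]
grip_width: 0.0592
```

Contact at z = 0.053, as expected. Releasing.

Request:
play_rows(series=[[0.72,0,0.003,0,0,0,0],[0.8,0,0,0,0,0,0],[0.85,0,0,0,0,0,0],[0.85,0,0,0,0,0,0],[0.85,0,-0.05,0,0,0,0],[0.9,0,-0.15,0,0,0,0],[1,0,-0.3,0,0,0,0],[1,0,-0.4,0,0,0,0],[1,0,-0.4,0,0,0,0],[1,0,-0.3,0,0,0,0],[1,0,0,0,0,0,0],[1,0,0,0,0,0,0]])

```text
time: 27.48
position: [0.5017, 0.013, 0.2146]
tool_rot: [0.469, -0.526, 0.529, -0.472]
ft_force: [-0.4, -0.1, -0.1]
grip_width: 0.0872
```

```bash
python3 snap.py w14; python3 go.py .49 -.45 .22 -6.45; 
```

```text
pos [0.5004 0.0132 0.213 ] w 0.0869 f [ 0.1  0.6 -1.2] yaw -6.57 t 27.53
shift in target-oriented tool [ 4.614 -0.07   0.417] turn [-3.50140875e-04 -6.68450761e-04  3.18309886e-05]
```

View pics/w14.png

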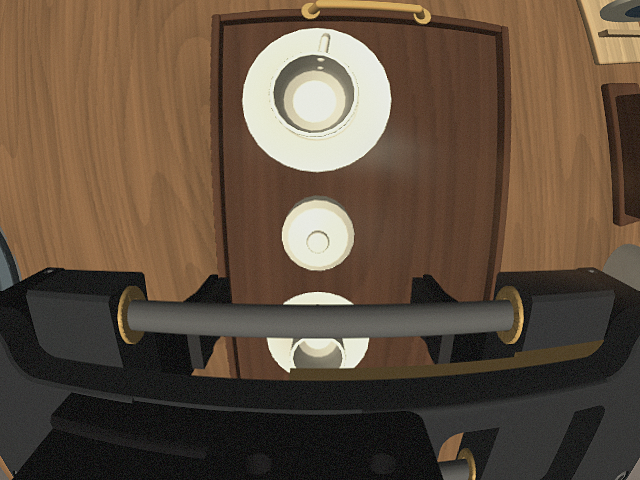

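```bash
python3 - <<'E'
from meas import *
p=dict(np.load("pics/w14.npz")); w=cv2.imread("pics/w14.png")
b=pick(w,(318,235)); print("sug",rim(p,b[0],.057,.030,True,5))
b=pick(w,(317,100)); print("L",rim(p,b[0],.023,.066,True,5))
m=cv2.inRange(cv2.cvtColor(w,cv2.COLOR_BGR2HSV),(0,0,110),(180,90,255)); m[303:]=0
l=cv2.connectedComponents(m)[1]; i=l[298,300]; ct=max(cv2.findContours((l==i).astype(np.uint8),0,1)[0],key=len)[:,0]; ct=ct[ct[:,1]<301]
X=onplane(p,ct,.023,True)[:,:2]; print("S",least_squares(lambda c:np.hypot(*(X-c).T)-.052,[.485,-.1],loss="soft_l1",f_scale=.001).x)
E
```

```text
sug (array([0.50117857, 0.01099077]), np.float64(0.0004852745306842682))
L (array([0.51334413, 0.12574104]), np.float64(0.0006214317796149685))
S [ 0.48761544 -0.10304274]
```

Request:
play_rows(series=[[1,0.2,-0.15,0.02,0,0,0],[1,0.35,-0.2,0.03,0,0,0],[1,0.36,-0.2,0.03,0,0,0],[1,0.36,-0.2,0.03,0,0,0],[1,0.36,-0.2,0.03,0,0,0],[1,0.36,-0.2,0.03,0,0,0],[1,0.38,-0.1,0.03,0,0,0],[1,0.38,0,0.03,0,0,0],[1,0.38,0,0.03,0,0,0],[1,0.38,0,0.03,0,0,0],[1,0.38,0,0.03,0,0,0],[1,0.38,0,0.03,0,0,0]])

```text
time: 28.53
position: [0.4854, -0.4163, 0.3343]
tool_rot: [-0.47, 0.53, -0.526, 0.471]
ft_force: [0.4, -0.6, 0.2]
grip_width: 0.0872
```

Request:
play_rows(series=[[1,0,0,0,0,0,0],[1,0,0,0,0,0,0],[1,0,0,0,0,0,0]])

```text
time: 28.78
position: [0.4858, -0.4141, 0.3348]
tool_rot: [-0.47, 0.53, -0.526, 0.471]
ft_force: [0.6, 0.3, 0.0]
grip_width: 0.0871
```

```bash
python3 snap.py w15; python3 go.py .49 -.45 .22 -6.45; 
```

```text
pos [ 0.4861 -0.4135  0.3355] w 0.0867 f [-0.1  0.4  0.7] yaw -6.54 t 28.83
shift in target-oriented tool [0.359 1.155 0.079] turn [ 0.00089127 -0.0005093  -0.00108225]
```

View pics/w15.png

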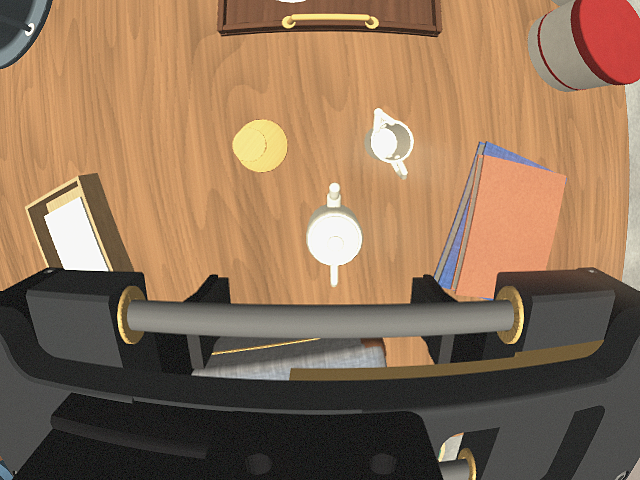

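```bash
python3 - <<'E'
from meas import *
from rig import eyes
p=dict(np.load("pics/w15.npz")); w=cv2.imread("pics/w15.png"); ps=eyes.camera_params("scene")
for uv,r,z,n in(((334,236),.033,.060,"pot"),((390,142),.0235,.078,"jug")):
    b=pick(w,uv); print(n,b[2],rim(p,b[0],z,r,True,17))
print("spout tip z62",onplane(p,[[335,186]],.062,True),"handle",onplane(p,[[334,284]],.045,True))
print("jug lip",onplane(p,[[377,112]],.076,True),"handle",onplane(p,[[404,177]],.06,True))
for z in(.06,.1,.13): print("case edge",onplane(ps,[[98,182],[104,240],[103,295]],z).round(3).tolist())
print("candle",onplane(p,[[262,148]],.005,True))
cv2.imwrite("pics/w15c.png",cv2.resize(w[90:300,220:430],None,fx=2.8,fy=2.8,interpolation=2))
E
```

```text
pot [ 306  183   57  104 3203] (array([ 0.49792228, -0.44434868]), np.float64(0.0013500379577658511))
jug [ 364  108   50   72 2041] (array([ 0.56786264, -0.34348505]), np.float64(0.001881090301478627))
spout tip z62 [[ 0.50534454 -0.38804035  0.062     ]] handle [[ 0.49183934 -0.50833496  0.045     ]]
jug lip [[ 0.55818242 -0.31220164  0.076     ]] handle [[ 0.58384824 -0.38600477  0.06      ]]
case edge [[0.216, -0.584, 0.06], [0.402, -0.554, 0.06], [0.556, -0.544, 0.06]]
case edge [[0.248, -0.567, 0.1], [0.428, -0.538, 0.1], [0.576, -0.528, 0.1]]
case edge [[0.272, -0.554, 0.13], [0.446, -0.526, 0.13], [0.591, -0.517, 0.13]]
candle [[ 0.42147406 -0.33462575  0.005     ]]
```

View pics/w15c.png

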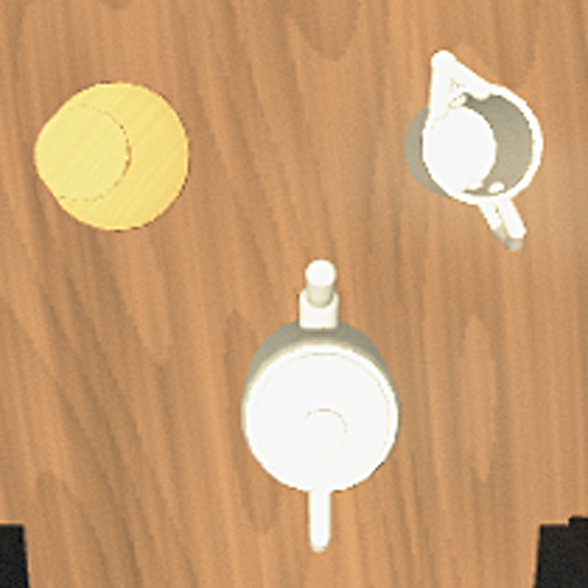

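```bash
python3 - <<'E'
from meas import *
p=dict(np.load("pics/w15.npz"))
f=lambda L:np.array(L)/2.8+[220,90]
for z in(.06,.062):
  C=onplane(p,f([[243,420],[398,420],[320,350],[320,491]]),z,True)[:,:2]; s=least_squares(lambda c:np.hypot(*(C-c[:2]).T)-c[2],[.5,-.45,.033]).x; print(s.round(4),C.round(4).tolist())
C=onplane(p,f([[422,150],[543,150],[483,205]]),.078,True)[:,:2]; print("jug",least_squares(lambda c:np.hypot(*(C-c[:2]).T)-c[2],[.57,-.34,.0235]).x.round(4))
E
python3 go.py .498 -.4475 .15 -6.45
```

```text
[ 0.4981 -0.4502  0.0307] [[0.4667, -0.4459], [0.5297, -0.4531], [0.501, -0.4207], [0.4947, -0.4797]]
[ 0.4981 -0.4497  0.0305] [[0.4669, -0.4454], [0.5295, -0.4526], [0.501, -0.4204], [0.4947, -0.479]]
jug [ 0.5711 -0.3449  0.0236]
pos [ 0.4861 -0.4135  0.3355] w 0.0867 f [-0.1  0.4  0.7] yaw -6.54 t 28.83
shift in target-oriented tool [0.325 1.855 0.156] turn [ 0.00089127 -0.0005093  -0.00108225]
```

Request:
play_rows(series=[[1,0.05,0.2,0.03,0,0,0],[1,0.07,0.3,0.03,0,0,0],[1,0.07,0.35,0.03,0,0,0],[1,0.07,0.35,0.03,0,0,0],[1,0.07,0.3,0.03,0,0,0],[1,0,0.15,0,0,0,0],[1,0,0,0,0,0,0],[1,0,0,0,0,0,0]], grip_force=28)

```text
time: 29.5
position: [0.4977, -0.4475, 0.1716]
tool_rot: [-0.471, 0.529, -0.526, 0.471]
ft_force: [0.0, -0.0, 0.5]
grip_width: 0.0869
```

```bash
python3 snap.py w16; python3 go.py .498 -.449 .051 -6.45
```

```text
pos [ 0.4984 -0.4485  0.1733] w 0.0868 f [ 0.4 -0.8  0.6] yaw -6.48 t 29.55
shift in target-oriented tool [ 0.005  1.223 -0.003] turn [-1.27323954e-04 -1.90985932e-04  6.36619772e-05]
```

View pics/w16.png

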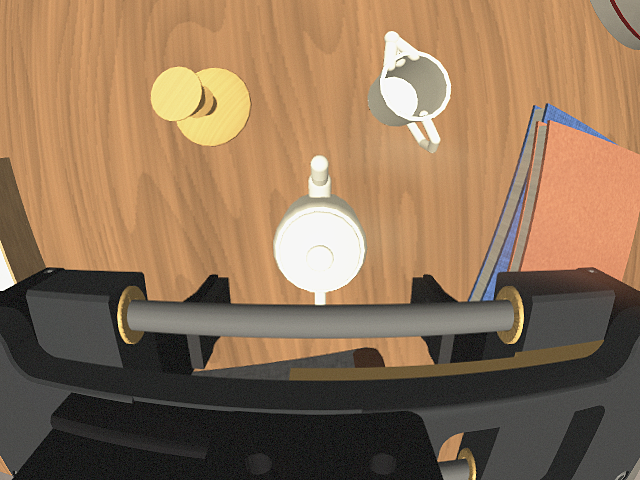

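```bash
python3 off.py w16 .498 -.4485 .172 .04 470,298 535,110; python3 off.py w16 .498 -.4485 .172 .06 276,248 364,248 320,291; python3 off.py w16 .498 -.4485 .172 .062 319,157
```

```text
470,298 47.2 124.4
535,110 -109.5 172.0
276,248 -1.3 -30.3
364,248 -1.3 30.9
320,291 30.7 0.3
319,157 -63.8 -0.3
```

Request:
play_rows(series=[[0.95,0.005,0.2,0,0,0,0],[0.95,0,0.3,0,0,0,0],[0.95,0,0.3,0,0,0,0],[0.95,0,0.25,0,0,0,0],[0.95,0,0.13,0,0,0,0],[0.95,0,0,0,0,0,0],[0.8,0,0,0,0,0,0],[0.6,0,0,0,0,0,0],[0.5,0,0,0,0,0,0],[0.5,0,0,0,0,0,0],[0.5,0,0,0,0,0,0],[0.5,0,0,0,0,0,0]], grip_force=28)

```text
time: 30.55
position: [0.4975, -0.4509, 0.0568]
tool_rot: [0.471, -0.527, 0.528, -0.47]
ft_force: [-3.3, 0.3, 6.6]
grip_width: 0.066
```

Request:
play_rows(series=[[0.5,0,-0.1,0,0,0,0],[0.5,0,-0.15,0,0,0,0],[0.5,0,-0.25,0,0,0,0],[0.5,0,-0.3,0,0,0,0],[0.5,0,-0.3,0,0,0,0],[0.5,0,-0.2,0,0,0,0],[0.5,0,0,0,0,0,0],[0.5,0,0,0,0,0,0]])

```text
time: 31.22
position: [0.4981, -0.4504, 0.1858]
tool_rot: [0.47, -0.527, 0.529, -0.471]
ft_force: [0.5, 0.2, -4.2]
grip_width: 0.0656
```

```bash
python3 snap.py w17; python3 go.py .5999 .0006 .18 -6.45
```

```text
pos [ 0.4971 -0.4493  0.1838] w 0.0657 f [-0.1  1.2 -4.6] yaw -6.58 t 31.27
shift in target-oriented tool [-4.586  0.038  0.516] turn [ 0.00022282 -0.00073211 -0.00035014]
```

View pics/w17.png

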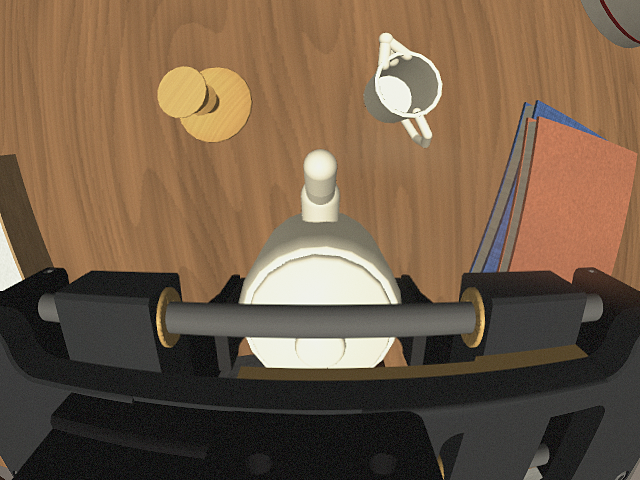

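```bash
python3 off.py w17 .4971 -.4496 .1845 .19 320,152;  python3 off.py w17 .4971 -.4496 .1845 .188 320,256 250,300 394,300
```

```text
320,152 -66.2 2.2
320,256 -27.4 2.1
250,300 -9.1 -25.8
394,300 -8.9 31.5
```

Request:
play_rows(series=[[0.5,-0.15,0,0.02,0,0,0],[0.5,-0.25,0,0.03,0,0,0],[0.5,-0.35,0,0.04,0,0,0],[0.5,-0.36,0,0.04,0,0,0],[0.5,-0.36,0,0.04,0,0,0],[0.5,-0.36,0,0.04,0,0,0],[0.5,-0.36,0,0.04,0,0,0],[0.5,-0.36,0,0.04,0,0,0],[0.5,-0.36,0,0.04,0,0,0],[0.5,-0.36,0,0.04,0,0,0],[0.5,-0.36,0,0.04,0,0,0],[0.5,-0.36,0,0.04,0,0,0]])

```text
time: 32.27
position: [0.5862, -0.0557, 0.1821]
tool_rot: [-0.471, 0.53, -0.526, 0.47]
ft_force: [0.4, 0.5, -3.7]
grip_width: 0.0652
```

Request:
play_rows(series=[[0.5,-0.3,0,0.03,0,0,0],[0.5,-0.2,0,0.02,0,0,0],[0.5,-0.1,0,0,0,0,0],[0.5,0,0,0,0,0,0],[0.5,0,0,0,0,0,0],[0.5,0,0,0,0,0,0]])

```text
time: 32.77
position: [0.5992, -0.0009, 0.1837]
tool_rot: [-0.471, 0.528, -0.528, 0.47]
ft_force: [0.2, 0.4, -3.1]
grip_width: 0.0656
```

```bash
python3 snap.py w18; python3 go.py .6006 .001 .07 -6.35
```

```text
pos [ 0.5994 -0.0012  0.1839] w 0.0661 f [ 0.6 -0.7 -3.2] yaw -6.67 t 32.82
shift in target-oriented tool [-0.024  1.139  0.01 ] turn [ 0.00031831 -0.00178254  0.00015915]
```

View pics/w18.png

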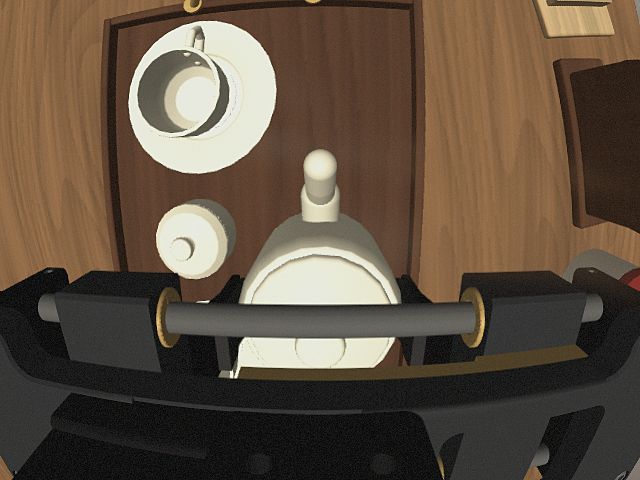

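Request:
play_rows(series=[[0.5,-0.024,0.15,0.01,0,-0.0015,0],[0.5,0,0.25,0,0,0,0],[0.5,0,0.25,0,0,0,0],[0.5,0,0.22,0,0,0,0],[0.5,0,0.15,0,0,0,0],[0.5,0,0.08,0,0,0,0],[0.5,0,0,0,0,0,0],[0.5,0,0,0,0,0,0],[0.5,0,0,0,0,0,0]])

```text
time: 33.57
position: [0.6021, 0.0017, 0.0755]
tool_rot: [0.471, -0.526, 0.528, -0.472]
ft_force: [-0.6, 0.2, -2.5]
grip_width: 0.0657
```

```bash
python3 go.py .6006 .001 .066 -6.35
```

```text
pos [0.6021 0.0017 0.0755] w 0.0657 f [-0.6  0.2 -2.5] yaw -6.35 t 33.57
shift in target-oriented tool [ 0.009  0.095 -0.014] turn [-7.63943727e-04 -3.18309886e-05  6.36619772e-05]
```

Request:
play_rows(series=[[0.5,0.006,0.03,-0.01,0,0,0],[0.5,0,0.02,0,0,0,0],[0.5,0,0.02,0,0,0,0],[0.5,0,0,0,0,0,0],[0.5,0,0,0,0,0,0]])

```text
time: 33.98
position: [0.6, 0.0021, 0.0675]
tool_rot: [0.472, -0.527, 0.527, -0.472]
ft_force: [0.8, -0.1, -3.3]
grip_width: 0.0655
```

Request:
play_rows(series=[[0.5,0,0.01,0,0,0,0],[0.5,0,0,0,0,0,0],[0.5,0,0.01,0,0,0,0],[0.5,0,0,0,0,0,0]])

```text
time: 34.32
position: [0.6, 0.002, 0.0653]
tool_rot: [-0.472, 0.527, -0.527, 0.472]
ft_force: [0.4, -0.6, -4.6]
grip_width: 0.0658
```

Request:
play_rows(series=[[0.5,0,0.01,0,0,0,0],[0.5,0,0,0,0,0,0],[0.5,0,0,0,0,0,0]])

```text
time: 34.57
position: [0.6001, 0.002, 0.0648]
tool_rot: [0.472, -0.527, 0.527, -0.472]
ft_force: [-0.3, 0.8, -0.2]
grip_width: 0.0657
```

Request:
play_rows(series=[[0.5,0,0.006,0,0,0,0],[0.5,0,0,0,0,0,0],[0.78,0,0,0,0,0,0],[0.85,0,0,0,0,0,0],[0.88,0,0,0,0,0,0],[0.88,0,0,0,0,0,0],[0.88,0,-0.05,0,0,0,0],[0.88,0,-0.15,0,0,0,0],[0.88,0,-0.3,0,0,0,0],[1,0,-0.4,0,0,0,0],[1,0,-0.4,0,0,0,0],[1,0,-0.4,0,0,0,0]])

```text
time: 35.57
position: [0.5996, 0.002, 0.2355]
tool_rot: [-0.472, 0.527, -0.527, 0.472]
ft_force: [0.3, 0.3, 0.3]
grip_width: 0.0852
```

Request:
play_rows(series=[[1,0,0,0,0,0,0],[1,0,0,0,0,0,0]])

```text
time: 35.73
position: [0.6018, 0.0017, 0.2373]
tool_rot: [0.47, -0.525, 0.529, -0.473]
ft_force: [-0.7, 0.4, -0.3]
grip_width: 0.0865
```

```bash
python3 snap.py w19; python3 go.py .5695 -.345 .18 -6.35
```

```text
pos [0.6002 0.0019 0.2349] w 0.0869 f [ 0.2 -0.  -0.6] yaw -6.3 t 35.78
shift in target-oriented tool [3.482 0.549 0.079] turn [-7.00281750e-04  2.54647909e-04  6.36619772e-05]
```

View pics/w19.png

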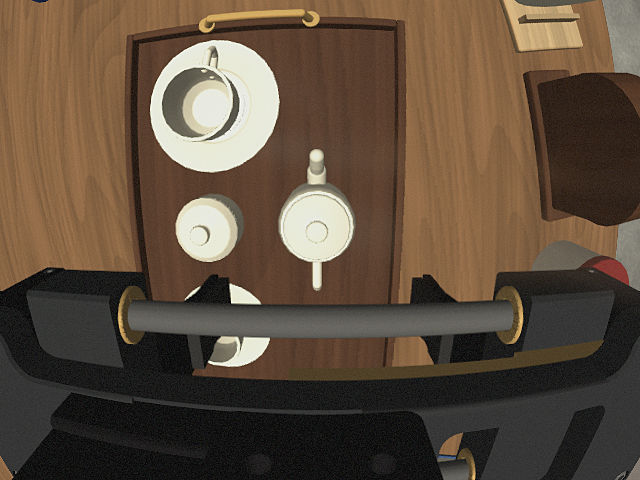

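```bash
python3 - <<'E'
from meas import *
p=dict(np.load("pics/w19.npz"))
# pot lid edge z=.068 r .031: left279 right355 at v~228, top 192 bottom 263
C=onplane(p,[[279.5,228],[354,228],[316,263]],.068,True)[:,:2]; s=least_squares(lambda c:np.hypot(*(C-c[:2]).T)-c[2],[.6,0,.031]).x; print(s)
t,h=onplane(p,[[316,152]],.07,True)[0],onplane(p,[[317,290]],.05,True)[0]; d=(t-h)[:2]; print(t,h,(t+h)/2,np.degrees(np.arctan2(-d[0],d[1])))
s0=np.array([.5012,.0110]); 
for y in(s[:2],((t+h)/2)[:2]):
  v=y-s0; print(np.hypot(*v), np.degrees(np.arctan2(v[1],v[0])))
E
```

```text
[0.60150356 0.00397932 0.03148322]
[0.60795512 0.0666703  0.07      ] [ 0.59451523 -0.05940206  0.05      ] [0.60123517 0.00363412 0.06      ] -6.085011816518606
0.10054896467624565 -4.0038495278847215
0.10030599291766172 -4.211254949384819
```

```bash
python3 - <<'E'
from meas import *
p=dict(np.load("pics/w19.npz"))
print(onplane(p,[[199.5,235]],.080,True),onplane(p,[[316,231]],.095,True))
C=onplane(p,[[176,229],[204,262],[208,194.5]],.057,True)[:,:2]; print(least_squares(lambda c:np.hypot(*(C-c[:2]).T)-.03,[.5,.01]).x)
E
```

```text
[[0.50311618 0.01149734 0.08      ]] [[0.60130471 0.00692246 0.095     ]]
[0.50250196 0.01158563]
```

The pot is about 4 mm to the left of the bowl's line. I'll regrasp and shift it.

Request:
play_rows(series=[[0.9,0,0.25,0,0,0,0],[0.9,0,0.38,0,0,0,0],[0.9,0,0.38,0,0,0,0],[0.9,0,0.35,0,0,0,0],[0.9,0,0.2,0,0,0,0],[0.9,0,0.12,0,0,0,0],[0.9,0,0,0,0,0,0],[0.7,0,0,0,0,0,0],[0.5,0,0,0,0,0,0],[0.5,0,0,0,0,0,0],[0.5,0,0,0,0,0,0],[0.5,0,0,0,0,0,0]])

```text
time: 36.78
position: [0.6006, 0.0019, 0.0673]
tool_rot: [0.471, -0.526, 0.527, -0.472]
ft_force: [-1.5, -0.7, 1.0]
grip_width: 0.0654
```

Request:
play_rows(series=[[0.5,0,-0.05,0,0,0,0],[0.5,0,0,0,0,0,0],[0.5,0.02,0,0,0,0,0],[0.5,0.02,0,0,0,0,0],[0.5,0,0,0,0,0,0],[0.5,0,0,0,0,0,0]])

```text
time: 37.28
position: [0.5994, -0.0022, 0.0705]
tool_rot: [-0.472, 0.527, -0.527, 0.472]
ft_force: [-0.9, 0.2, -3.8]
grip_width: 0.0656
```

Request:
play_rows(series=[[0.5,0,0.015,0,0,0,0],[0.5,0,0.01,0,0,0,0],[0.5,0,0,0,0,0,0],[0.5,0,0,0,0,0,0]])

```text
time: 37.62
position: [0.5994, -0.0019, 0.0681]
tool_rot: [-0.472, 0.527, -0.527, 0.472]
ft_force: [-0.1, -0.3, -3.2]
grip_width: 0.0655
```

Request:
play_rows(series=[[0.5,0,0.01,0,0,0,0],[0.5,0,0,0,0,0,0],[0.5,0,0,0,0,0,0]])

```text
time: 37.87
position: [0.5997, -0.002, 0.0674]
tool_rot: [0.472, -0.527, 0.527, -0.472]
ft_force: [0.4, 0.7, -3.4]
grip_width: 0.0655
```

Request:
play_rows(series=[[0.5,0,0.01,0,0,0,0],[0.5,0,0,0,0,0,0],[0.5,0,0,0,0,0,0]])

```text
time: 38.12
position: [0.5997, -0.002, 0.0672]
tool_rot: [0.472, -0.527, 0.527, -0.472]
ft_force: [-1.9, -0.4, 5.4]
grip_width: 0.0655
```

Request:
play_rows(series=[[0.78,0,0,0,0,0,0],[0.85,0,0,0,0,0,0],[0.88,0,0,0,0,0,0],[0.88,0,0,0,0,0,0],[0.88,0,-0.05,0,0,0,0],[0.88,0,-0.15,0,0,0,0],[0.88,0,-0.3,0,0,0,0],[1,0,-0.4,0,0,0,0],[1,0,-0.4,0,0,0,0],[1,0,-0.3,0,0,0,0],[1,0,0,0,0,0,0],[1,0,0,0,0,0,0]])

```text
time: 39.12
position: [0.601, -0.0022, 0.2291]
tool_rot: [0.47, -0.525, 0.528, -0.473]
ft_force: [-0.3, -0.3, -0.8]
grip_width: 0.0869
```

```bash
python3 snap.py w20; python3 go.py .5695 -.345 .2 -6.35
```

```text
pos [ 0.5995 -0.002   0.227 ] w 0.0869 f [-0.9 -0.  -0.4] yaw -6.3 t 39.17
shift in target-oriented tool [3.442 0.27  0.081] turn [-4.13802852e-04  2.54647909e-04  3.18309886e-05]
```

View pics/w20.png

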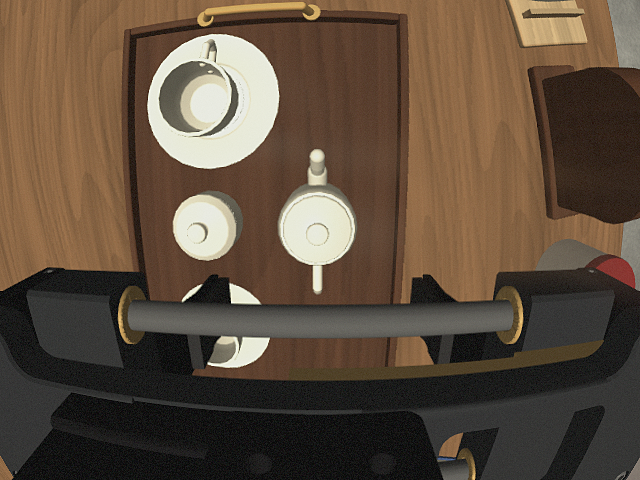

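```bash
python3 - <<'E'
from meas import *
p=dict(np.load("pics/w20.npz"))
C=onplane(p,[[279,230],[356,230],[317,266]],.068,True)[:,:2]; print(least_squares(lambda c:np.hypot(*(C-c[:2]).T)-c[2],[.6,0,.031]).x)
t,h=onplane(p,[[316.5,151]],.07,True)[0],onplane(p,[[317.5,293]],.05,True)[0]; d=(t-h)[:2]; print((t+h)/2,np.degrees(np.arctan2(-d[0],d[1])))
print(onplane(p,[[196.5,233]],.080,True),onplane(p,[[317,234]],.095,True))
E
```

```text
[6.01017575e-01 2.69159510e-04 3.17114780e-02]
[6.00596797e-01 3.46047392e-04 6.00000000e-02] -6.083853094432618
[[0.50262949 0.01120558 0.08      ]] [[0.6009376  0.00254779 0.095     ]]
```

Request:
play_rows(series=[[1,0.2,-0.1,0,0,0,0],[1,0.35,-0.1,0,0,0,0],[1,0.38,-0.1,0,0,0,0],[1,0.38,0,0.01,0,0,0],[1,0.38,0,0.01,0,0,0],[1,0.38,0,0.01,0,0,0],[1,0.38,0,0.01,0,0,0],[1,0.38,0,0.01,0,0,0],[1,0.38,0,0.01,0,0,0],[1,0.23,0.1,0,0,0,0],[1,0,0.2,0,0,0,0],[1,0,0,0,0,0,0]], grip_force=12)

```text
time: 40.17
position: [0.5644, -0.3444, 0.22]
tool_rot: [-0.471, 0.532, -0.523, 0.47]
ft_force: [-1.5, 1.2, -1.2]
grip_width: 0.0869
```

Request:
play_rows(series=[[1,0,0.1,0,0,0,0],[1,0,0,0,0,0,0],[1,0,0,0,0,0,0]])

```text
time: 40.42
position: [0.5677, -0.3431, 0.2155]
tool_rot: [-0.472, 0.527, -0.526, 0.472]
ft_force: [0.4, -1.1, 0.5]
grip_width: 0.0871
```

```bash
python3 snap.py w21; python3 go.py .5695 -.345 .2 -6.35
```

```text
pos [ 0.5682 -0.3435  0.2164] w 0.0872 f [0.8 0.8 1.1] yaw -6.22 t 40.47
shift in target-oriented tool [0.014 0.164 0.015] turn [ 9.54929659e-05  7.32112738e-04 -9.54929659e-05]
```

View pics/w21.png

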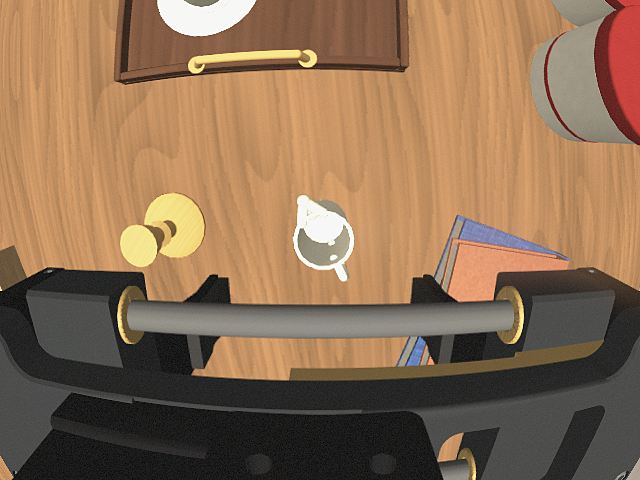

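The pot is now straight behind the bowl, with less than 1 mm lateral error. The jug's rim is at (324,240), its lip at (303,198) and its handle at (343,278).

```bash
python3 - <<'E'
from meas import *
p=dict(np.load("pics/w21.npz")); w=cv2.imread("pics/w21.png")
cv2.imwrite("pics/w21c.png",cv2.resize(w[180:300,270:390],None,fx=5,fy=5,interpolation=2))
l,h=onplane(p,[[303,198]],.076,True)[0],onplane(p,[[343,277]],.06,True)[0]; d=(l-h)[:2]; print(l,h,np.degrees(np.arctan2(-d[0],d[1])))
C=onplane(p,[[294,241],[354,241],[324,269]],.078,True)[:,:2]; print(least_squares(lambda c:np.hypot(*(C-c[:2]).T)-c[2],[.57,-.34,.0235]).x)
print("book",onplane(p,[[455,240],[425,330]],.04,True))
E
```

```text
[ 0.55911042 -0.31060509  0.076     ] [ 0.58337243 -0.38187992  0.06      ] 18.79861560697536
[ 0.57128927 -0.34438226  0.02289023]
book [[ 0.68866144 -0.36622725  0.04      ]
 [ 0.65854292 -0.4533565   0.04      ]]
```

View pics/w21c.png

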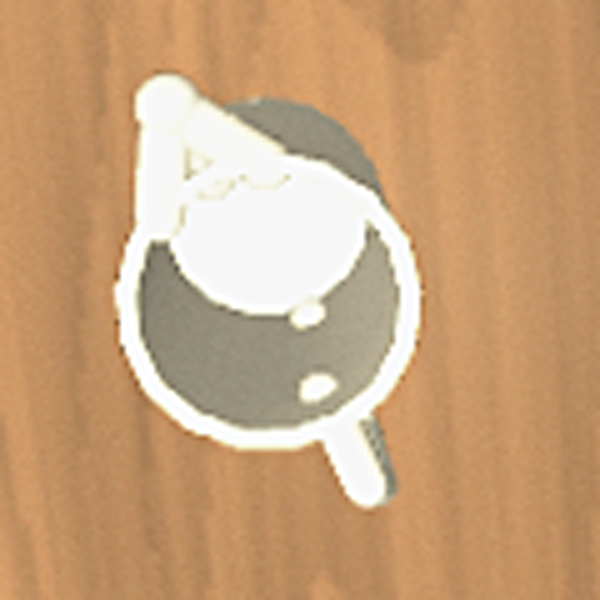

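Request:
play_rows(series=[[0.85,0,0,0,0,-0.035,0],[0.85,0,0,0,0,-0.035,0],[0.85,0,0,0,0,-0.035,0],[0.85,0,0,0,0,-0.035,0],[0.85,0,0,0,0,0,0],[0.85,0,0,0,0,0,0]])

```text
time: 40.97
position: [0.5684, -0.3441, 0.2173]
tool_rot: [0.575, -0.411, 0.412, -0.575]
ft_force: [0.3, -0.3, 0.4]
grip_width: 0.0741
```

```bash
python3 go.py .5713 -.3444 .13 19
```

```text
pos [ 0.5684 -0.3441  0.2173] w 0.0741 f [ 0.3 -0.3  0.4] yaw 18.8 t 40.97
shift in target-oriented tool [0.012 0.873 0.027] turn [-0.00028648 -0.00114592  0.00044563]
```

Request:
play_rows(series=[[0.85,0.012,0.2,0.027,0,0,0],[0.85,0,0.3,0,0,0,0],[0.85,0,0.25,0,0,0,0],[0.85,0,0.1,0,0,0,0],[0.85,0,0,0,0,0,0],[0.85,0,0,0,0,0,0],[0.85,0,0,0,0,0,0]])

```text
time: 41.55
position: [0.5718, -0.3456, 0.133]
tool_rot: [0.575, -0.41, 0.412, -0.575]
ft_force: [-0.1, 0.0, 0.3]
grip_width: 0.0742
```

```bash
python3 snap.py w22; python3 go.py .5713 -.3444 .047 19
```

```text
pos [ 0.5719 -0.3457  0.1334] w 0.0738 f [0.1 0.6 0.1] yaw 18.87 t 41.6
shift in target-oriented tool [-0.014  0.864 -0.001] turn [-0.00063662 -0.00070028  0.00108225]
```

View pics/w22.png

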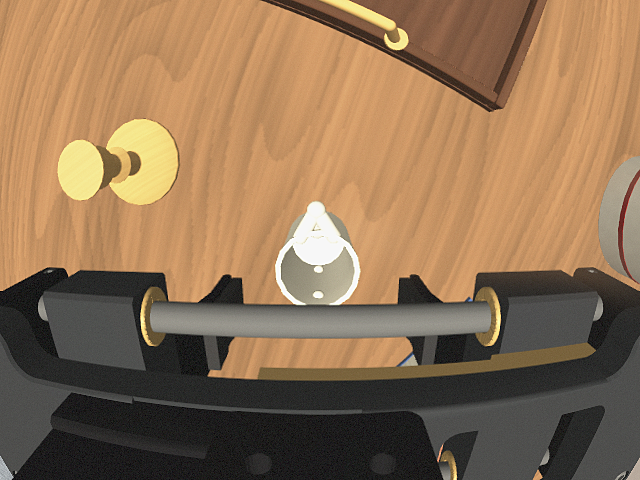

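```bash
sed -i 's/np.radians(-6.5)/np.radians(float(__import__("os").environ.get("YAW","-6.5")))/' off.py; YAW=18.85 python3 off.py w22 .5719 -.3457 .1334 .078 316,203 276,270 360,270 318,309
```

```text
316,203 -39.3 -1.3
276,270 -2.6 -23.3
360,270 -2.5 22.6
318,309 20.8 -0.4
```

Request:
play_rows(series=[[0.85,-0.016,0.15,0,0,0,0],[0.85,0,0.25,0,0,0,0],[0.85,0,0.25,0,0,0,0],[0.85,0,0.2,0,0,0,0],[0.85,0,0,0,0,0,0],[0.7,0,0,0,0,0,0],[0.5,0,0,0,0,0,0],[0.3,0,0,0,0,0,0],[0.3,0,0,0,0,0,0],[0.3,0,0,0,0,0,0],[0.3,0,0,0,0,0,0],[0.3,0,0,0,0,0,0]], grip_force=13)

```text
time: 42.6
position: [0.5706, -0.3438, 0.0475]
tool_rot: [0.575, -0.411, 0.412, -0.575]
ft_force: [-1.4, -0.3, 5.5]
grip_width: 0.0445
```

Request:
play_rows(series=[[0.3,0,0,0,0,0,0],[0.3,0,-0.1,0,0,0,0],[0.3,0,-0.15,0,0,0,0],[0.3,0,-0.25,0,0,0,0],[0.3,0,-0.3,0,0,0,0],[0.3,0,-0.2,0,0,0,0],[0.3,0,-0.1,0,0,0,0],[0.3,0,0,0,0,0,0],[0.3,0,0,0,0,0,0]])

```text
time: 43.35
position: [0.5699, -0.343, 0.1561]
tool_rot: [-0.575, 0.411, -0.411, 0.575]
ft_force: [0.7, -0.4, -2.4]
grip_width: 0.0446
```

Request:
play_rows(series=[[0.3,0,0,0,0,0.035,0],[0.3,0,0,0,0,0.035,0],[0.3,0,0,0,0,0.035,0],[0.3,0,0,0,0,0.035,0],[0.3,0,0,0,0,0,0],[0.3,0,0,0,0,0,0]])

```text
time: 43.85
position: [0.5692, -0.3425, 0.1542]
tool_rot: [-0.473, 0.527, -0.525, 0.472]
ft_force: [0.4, -0.6, -1.3]
grip_width: 0.0444
```

```bash
python3 snap.py w23; python3 go.py .6025 -.115 .165 -6.35
```

```text
pos [ 0.5694 -0.3427  0.1546] w 0.0445 f [-0.3 -0.5 -1.1] yaw -6.16 t 43.9
shift in target-oriented tool [-2.3   -0.104  0.077] turn [ 0.00082761  0.00108225 -0.00057296]
```

View pics/w23.png

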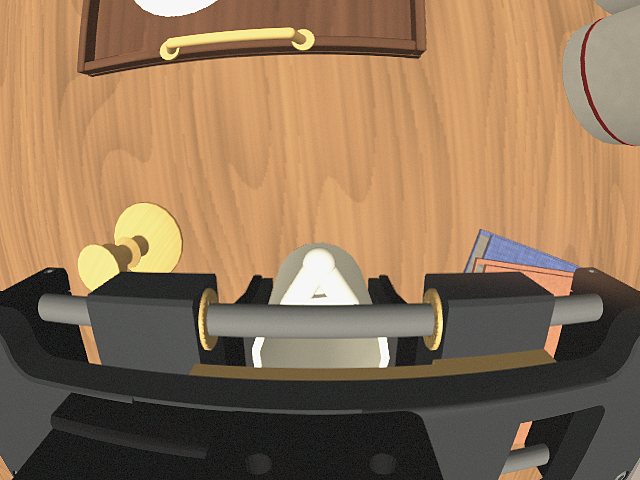

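```bash
YAW=-6.2 python3 off.py w23 .5694 -.3427 .1546 .1826 320,251; YAW=-6.2 python3 off.py w23 .5694 -.3427 .1546 .185 254,355 388,355; python3 go.py .6073 -.1163 .155 -6.35
```

```text
320,251 -37.4 0.9
254,355 -1.8 -21.1
388,355 -1.9 23.7
pos [ 0.5694 -0.3427  0.1546] w 0.0445 f [-0.3 -0.5 -1.1] yaw -6.16 t 43.9
shift in target-oriented tool [-2.292 -0.004  0.126] turn [ 0.00082761  0.00108225 -0.00057296]
```

Request:
play_rows(series=[[0.3,-0.1,0,0.01,0,0.001,0],[0.3,-0.2,0,0.01,0,0,0],[0.3,-0.3,0,0.02,0,0,0],[0.3,-0.35,0,0.02,0,0,0],[0.3,-0.35,0,0.02,0,0,0],[0.3,-0.35,0,0.02,0,0,0],[0.3,-0.3,0,0.02,0,0,0],[0.3,-0.2,0,0.006,0,0,0],[0.3,-0.15,0,0,0,0,0],[0.3,0,0,0,0,0,0],[0.3,0,0,0,0,0,0],[0.3,0,0,0,0,0,0]])

```text
time: 44.9
position: [0.6087, -0.1171, 0.1563]
tool_rot: [0.471, -0.527, 0.528, -0.471]
ft_force: [-0.1, 0.2, -1.8]
grip_width: 0.0444
```

```bash
python3 snap.py w24; python3 go.py .6073 -.1153 .06 -6.35
```

```text
pos [ 0.6087 -0.1176  0.1563] w 0.0446 f [-0.3 -0.2 -0.6] yaw -6.54 t 44.95
shift in target-oriented tool [-0.021  0.963 -0.017] turn [-0.00012732 -0.00105042  0.00019099]
```

View pics/w24.png

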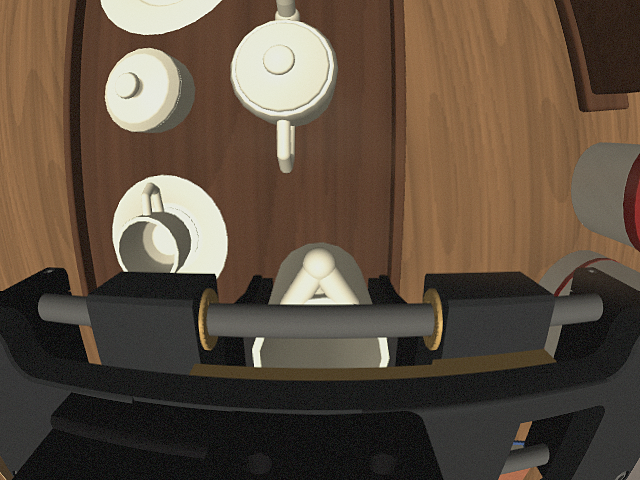

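Clear of the pot handle (285,172). Lowering; contact should come near TCP z = 0.0555.

Request:
play_rows(series=[[0.3,-0.02,0.15,-0.015,0,-0.001,0],[0.3,0,0.25,0,0,0,0],[0.3,0,0.2,0,0,0,0],[0.3,0,0.2,0,0,0,0],[0.3,0,0.1,0,0,0,0],[0.3,0,0.06,0,0,0,0],[0.3,0,0,0,0,0,0],[0.3,0,0,0,0,0,0],[0.3,0,0,0,0,0,0]])

```text
time: 45.7
position: [0.6083, -0.1147, 0.0615]
tool_rot: [0.471, -0.526, 0.528, -0.472]
ft_force: [0.6, -0.0, -0.9]
grip_width: 0.0445
```

```bash
python3 go.py .6073 -.1153 .0565 -6.35
```

```text
pos [ 0.6083 -0.1147  0.0615] w 0.0445 f [ 0.6 -0.  -0.9] yaw -6.32 t 45.7
shift in target-oriented tool [ 0.007  0.05  -0.009] turn [-0.00073211  0.00015915  0.00019099]
```

Request:
play_rows(series=[[0.3,0.005,0.02,0,0,0,0],[0.3,0,0.02,0,0,0,0],[0.3,0,0,0,0,0,0],[0.3,0,0,0,0,0,0]])

```text
time: 46.03
position: [0.6074, -0.1145, 0.0566]
tool_rot: [0.472, -0.527, 0.527, -0.472]
ft_force: [0.4, 0.4, -0.9]
grip_width: 0.0446
```

Request:
play_rows(series=[[0.3,0,0.01,0,0,0,0],[0.3,0,0,0,0,0,0],[0.3,0,0,0,0,0,0]])

```text
time: 46.28
position: [0.6075, -0.1145, 0.0556]
tool_rot: [0.472, -0.527, 0.527, -0.472]
ft_force: [0.2, -0.5, 0.5]
grip_width: 0.0445
```

Request:
play_rows(series=[[0.3,0,0.01,0,0,0,0],[0.3,0,0,0,0,0,0],[0.3,0,0,0,0,0,0]])

```text
time: 46.53
position: [0.6075, -0.1145, 0.0554]
tool_rot: [0.472, -0.527, 0.527, -0.472]
ft_force: [-1.4, 0.6, 5.8]
grip_width: 0.0441
```

Request:
play_rows(series=[[0.55,0,0,0,0,0,0],[0.65,0,0,0,0,0,0],[0.7,0,0,0,0,0,0],[0.7,0,0,0,0,0,0],[0.7,0,-0.05,0,0,0,0],[0.7,0,-0.15,0,0,0,0],[0.7,0,-0.3,0,0,0,0],[0.7,0,-0.4,0,0,0,0],[1,0,-0.4,0,0,0,0],[1,0,-0.4,0,0,0,0],[1,0,0,0,0,0,0],[1,0,0,0,0,0,0]])

```text
time: 47.53
position: [0.609, -0.1151, 0.2279]
tool_rot: [0.471, -0.524, 0.529, -0.473]
ft_force: [-0.1, -0.6, -0.3]
grip_width: 0.0797
```

```bash
python3 snap.py w25; python3 go.py .5 -.115 .23 -6.35
```

```text
pos [ 0.6075 -0.1146  0.2254] w 0.0824 f [-0.7  0.4 -0.6] yaw -6.3 t 47.58
shift in target-oriented tool [ 0.123 -0.046 -1.067] turn [-0.00060479  0.00028648  0.00015915]
```

View pics/w25.png

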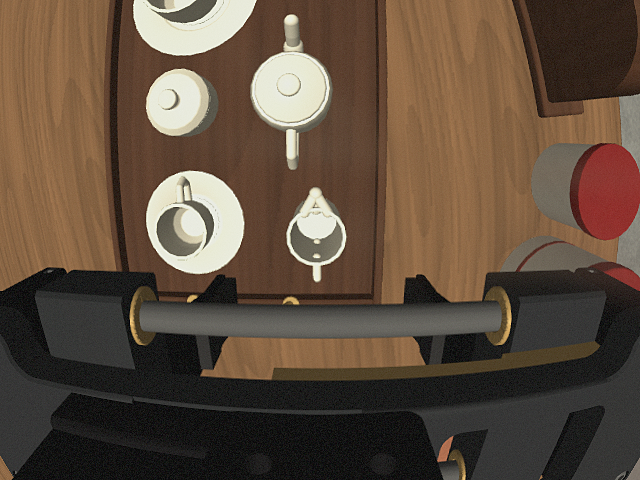

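```bash
python3 - <<'E'
from meas import *
p=dict(np.load("pics/w25.npz")); w=cv2.imread("pics/w25.png")
b=pick(w,(195,222)); print("S",rim(p,b[0],.023,.052,True,5))
C=onplane(p,[[287.5,237],[345.5,237],[316,265]],.086,True)[:,:2]; s=least_squares(lambda c:np.hypot(*(C-c[:2]).T)-c[2],[.6,-.115,.0235]).x; print(s)
u=np.array([.9939,-.1106]); v=s[:2]-[.488,-.103]; print("along",v@u,"lateral",v@[-u[1],u[0]])
E
```

```text
S (array([ 0.48806895, -0.10252866]), np.float64(0.0006049560885553959))
[ 0.60827764 -0.11500877  0.02241401]
along 0.12087211387975073 lateral 0.0013671899535537405
```

The jug is in line behind the saucer, with about 1 mm lateral error. I'll retreat for an overall check.

Request:
play_rows(series=[[1,0,-0.3,0,0,0,0],[1,0.2,-0.3,-0.1,0,0,0],[1,0.35,-0.1,-0.15,0,0,0],[1,0.38,0,-0.15,0,0,0],[1,0.38,0,-0.15,0,0,0],[1,0.38,0,-0.15,0,0,0],[1,0.38,0,-0.15,0,0,0],[1,0.38,0,-0.15,0,0,0],[1,0.38,0,-0.15,0,0,0],[1,0.38,0,-0.15,0,0,0],[1,0,0,0,0,0,0],[1,0,0,0,0,0,0]])

```text
time: 48.58
position: [0.4408, -0.4207, 0.2916]
tool_rot: [-0.47, 0.53, -0.526, 0.471]
ft_force: [-0.7, 0.3, -0.8]
grip_width: 0.087
```

```bash
python3 - <<'E'
from meas import *
from rig import eyes
for n in("scene","side"):
    im=eyes.camera(n)[:,:,::-1].copy(); cv2.imwrite(f"pics/{n}F.png",im)
    o=cv2.imread(f"pics/{n}0.png"); ps=eyes.camera_params(n)
    for nm,lo,hi in(("amber",(5,150,60),(14,255,230)),("brass",(20,100,120),(32,255,255))):
        for tag,a in(("0",o),("F",im)):
            m=cv2.inRange(cv2.cvtColor(a,cv2.COLOR_BGR2HSV),lo,hi); k,l,st,c=cv2.connectedComponentsWithStats(m)
            print(n,nm,tag,[(c[i].round(1).tolist(),int(st[i,4])) for i in range(1,k) if 150<st[i,4]<1500])
im=cv2.imread("pics/sideF.png"); cv2.imwrite("pics/sideFc.png",cv2.resize(im[160:340,200:400],None,fx=3.3,fy=3.3,interpolation=2))
E
```

```text
scene amber 0 [([615.1, 133.2], 1432), ([497.1, 297.1], 575), ([239.4, 387.9], 237), ([399.3, 384.9], 435), ([356.7, 400.1], 982), ([301.6, 402.6], 166)]
scene amber F [([221.2, 24.0], 332), ([627.2, 119.4], 162), ([600.8, 144.0], 435), ([496.5, 295.1], 885), ([237.7, 387.2], 213), ([399.7, 384.6], 430), ([357.0, 399.6], 901)]
scene brass 0 [([389.9, 19.9], 349), ([197.3, 247.3], 381)]
scene brass F [([389.9, 20.0], 352), ([197.3, 247.3], 387)]
side amber 0 [([206.3, 368.7], 1383)]
side amber F [([206.3, 368.8], 1378)]
side brass 0 [([363.0, 174.4], 158)]
side brass F [([362.8, 174.3], 160)]
```

View pics/sceneF.png

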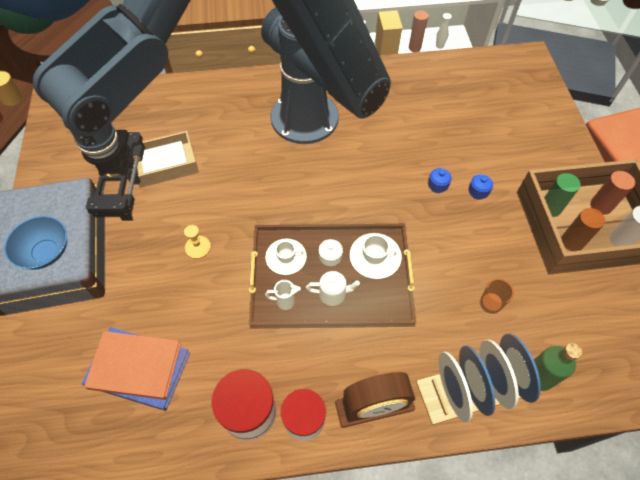

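View pics/sideFc.png

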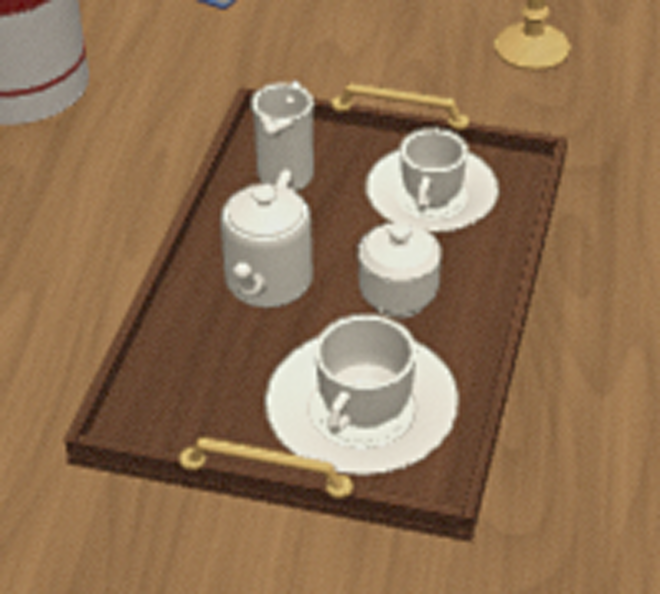

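Both views show the set laid out and upright. The candlestick and tumbler have not moved in the side view, and the blue bowls are where they were.

```bash
python3 -c "
from rig import ticket; print(ticket.hand_in())"
```

```text
the job is handed in; nothing more can be done
None
```

The coffee set is laid out on the tray as asked, and I handed the job in at about 49 s. I placed the pieces in the order given: large cup, small cup, sugar bowl, pot, jug. Each was lowered until the wrist force showed contact and then released. The small cup first stood about 4 mm off and the pot about 4 mm off line, so I regrasped and shifted each once.

**Last checks, from the wrist camera** (calibration good to about 2 mm):
- **Cups:** the large cup is 1–2 mm from its saucer's centre. The small cup is within about 1 mm.
- **Sugar bowl:** it is within about 1 mm of midway between the saucers.
- **Pot:** it stands about 100 mm behind the bowl without touching it, and less than 1 mm off line by its lid edge. A rougher knob reading put it about 3 mm to the left. The spout points to the tray's left end.
- **Jug:** it is about 121 mm behind the small saucer's centre, clear of it and about 1 mm off line.

**Other checks:**
- **Saucer positions:** the wrist camera put them 3 mm farther in x than the fixed cameras did. I placed each piece using the wrist readings.
- **Candlestick and tumbler:** in the side view both are within 0.2 pixel of where they began. The tumbler's colour patch in the scene view shifted by 2 pixels and changed in size, which I put down to lighting.
- **Blue bowls:** they look unmoved, but I did not measure them again.

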